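RCD test at the workshop bench by battery lamp

ROBOT

A 6-joint arm with a two-finger parallel gripper is mounted at the origin on the work surface. World frame = base frame: x ahead of the robot, y to its left, z up, the work surface at z = 0. Lengths are in mm, angles in degrees, forces in N, time in s.
With the tool pointing down it reaches from about 350 to 850 mm from the base axis. Payload 8.1 kg.
Tool frame: the origin (TCP) lies on the centre line of the jaws, within the pads' length; the fingertips stand 14 mm ahead of it and the grasp point (between the pads) lies 5 mm behind it; z points along the fingers, y is the line along which they close (so a half turn about z gives the same grasp; the last joint's range is limited). The gripper opens to 85 mm and grips with 20 to 120 N. Pads are 22 mm wide; open, the fingers measure 114 mm over their backs; the gripper's body (76 mm by 85 mm) begins 54 mm behind the grasp point. The pads swing forward as they close: fully open they stand 13 mm farther back than shut.
Start: joints at [-72.731, 7.471, 85.268, -0, 87.261, -4.893], TCP at [226.356, -555.669, 245.292] pointing down, gripper open.
Joint ranges: [-169.43, 169.43], [-51.17, 129.36], [1.28, 143.12], [-76.62, 256.62], [0, 156.53], [-152.29, 152.29]. Speed limits (degrees/s): [136.94, 136.94, 159.86, 180, 180, 180].

INTERFACE

Orientations are given as [roll, pitch, yaw] about the fixed x, y, z axes, in that order (R = Rz(yaw) Ry(pitch) Rx(roll)).
In Python, from bench import sense, snapshot, camera_info, hand_in gives the robot as it stands. The module is installed in compiled form; this text tells all that it offers.
- The arm moves only by the tool apply_moves, never from a script. Its argument "deltas" is a list of rows, each a list of 7 numbers: the shift along the tool's x, y, z scaled (see below), then the turn, a rotation vector about the tool's x, y, z scaled (see below), then the opening, from 0 (shut) to 1 (fully open). In form: [[dx, dy, dz, ax, ay, az, claw], ...]. A call has 1 to 8 rows; each row shifts and turns the commanded pose from where the row before left it, along the tool's axes as they then stand; what a row does not reach is not made up. The controller multiplies each number of a shift by 0.03 m and each number of a turn by 0.08 rad. A row lasts 1/8 s, in which the tool goes at most 62.5 mm and 10.7 degrees, less where a joint would pass 70% of its speed; a pose out of reach is approached as far as the arm can. A call with a number of a shift or a turn outside -1 to 1 is refused whole. A call with a gripper value outside its range is refused whole. The fingers move at their own pace and stop on an object; "grip_force" is the grip in N (left out, the last holds). Time passes only in rows, so rows that do not move let the fingers close. It gives the time, the measured TCP pose, the force, the opening and the grip force at its end, in the units of the state.
- sense(): the state, without advancing time (a new reading comes with each control period).
- snapshot(name): name is "side" or "top"; returns the picture (420x560x3 uint8, red, green, blue); there is no depth.
- camera_info(name): a dict with "vertical_fov" (degrees; the focal length in pixels is half the picture's height over the tangent of half this angle, whatever the lens; pixels are square), "cx", "cy" (the principal point, pixels), "k1" (the pictures are not rectified: a ray, as slopes to the right and down, at radius r is drawn at 1 + k1 r^2 times it, then the intrinsics apply), "origin" and "rotation" of the camera in the world. Camera axes: x right, y up, looking along -z (the intrinsics and any distortion apply to the point x, -y, -z); pixel columns grow to the right and rows downward; lengths in mm; the calibration is good to about 2 mm. A picture is of the moment at which its call begins. camera_info takes no time and is no camera call.
- hand_in(): hands the job in; it is judged then, once.
The state is a dict: "time": time; "joint_pos": joint angles; "qd": joint speeds; "joint_efforts": joint torques, N m; "tool_pos": TCP position; "tcp_rot": TCP orientation; "ft_force": force on the tool from outside, world axes, zero at the start; "wrist_torque": the same for the moment, N m; "finger_gap": finger opening in mm; "grip_force": force on a finger pad.
Only numpy, scipy, OpenCV 4.12 (cv2) and the standard library are available. Lean on these libraries where they do the work, as an engineer would, in place of code of your own. Each camera call takes 0.05 s, during which the arm holds its last target. There are 200 camera calls.

TASK

Please do the RCD test on the bench's socket box. The bench light goes out when the breaker trips, so first take the battery lamp out of its charging stand and hang it by its eye on the hook under the bench light; then press the yellow test button fully in so that the blue lever drops, and lift the lever back up until it latches. Leave the lamp hanging there, and leave the glue bottle, the jar and the roll of tape where they are.

Things in the scene. Friction and masses are not known exactly. Their poses are not given: they have to be found in the camera images.
- console: Fixed sloping socket box on the bench, 270 mm wide (y), 200 mm deep (x), 50 mm high in front, 190 mm behind; its face leans 35 degrees from level, towards the robot. The breaker is on its left part (+y), two white socket outlets are on its right. Origin: centre of its underside.
- rcd: Residual-current breaker set in the sloping face: grey case 130 mm (x) by 90 mm (y), 30 mm high (z); its middle 66 mm along x is a nose 42 mm high that carries lever and button. Origin: centre of the case's underside, on the slope. Axes: x up the slope, y to the left, z straight out of the face.
- toggle_tip (a point): Middle of the free end of the blue, white-tipped breaker lever. The lever is a bar 18 mm wide (y) and 10 mm thick, pivoted about y at x = 0, y = 16, z = 30 mm in the frame of rcd; its end is 34 mm from the pivot, about 19 mm clear of the nose.
- toggle (a joint): Lever angle, rad. About 0 = on: up and latched, leaning 0.45 up the slope from the face's normal. When tripped it springs down to 0.9 = off, leaning 0.45 down the slope; it cannot be pulled down by hand. To reset, push it up the slope from below, 3 to 4 N at its end, a little past 0 (to -0.05 or beyond, stop at -0.14): it catches, settles at about 0. Let go sooner, it drops again.
- test_top (a point): Centre of the top of the yellow test button: 14 mm round, 7 mm proud of the nose, at x = 0, y = -24, z = 49 mm in the frame of rcd, so 40 mm to the right of the lever. Pressed along -z of rcd.
- test (a joint): Test button travel, m. 0 = out, 0.006 = fully in; it springs back. It trips the breaker at about 3 mm; fully in takes about 4.5 N.
- light: Fixed bench light: aluminium luminaire 400 mm long (y), 75 mm deep (x -50 to +25 mm), underside 310 mm, top 355 mm above the bench, on two 25 mm posts at y = 180 and -180 mm. Origin: on the bench under the hook; x runs away from the robot's side, z up. The hook hangs from the middle of its underside, with no room above it for a gripper, so what is hung must be held low.
- hook_seat (a point): Where the middle of the lamp eye's top bar rests when hung: x = -3, y = 0, z = 250 mm in the frame of light. Brass hook of 6 mm wire in the x-z plane: stem down at x = 8, lowest underside z = 241, open tip turned up at x = -20 mm with its top at z = 260, 50 mm below the luminaire. Hang from the -x side: over the tip, then down.
- lamp: Battery inspection lamp, flat foot 40 (x) by 44 (y) by 14 mm, black grip 28 by 42 mm up to 72 mm, thin orange blade 12 by 42 mm up to 135 mm, heaviest below, 0.2 to 0.35 kg. On top a steel eye of 6 mm wire in the y-z plane: its hole runs along x, 25 mm wide, from 135 to 171 mm up; eye 37 mm wide, top at 177 mm. Origin: centre of the foot; z up. It stands freely when set down upright.
- lamp_eye (a point): Middle of the top bar of the lamp's eye, 174 mm above the lamp's foot.
- stand: Charging stand, fixed grey block 69 (x) by 73 (y) by 115 mm high with an open well 45 by 49 mm whose floor is 10 mm above the bench. Origin: centre of its underside, z up. The lamp stands in it, axes along the stand's; only the top 30 mm of its blade and the eye show above the rim. Lift it 110 mm to clear.
- glue: Yellow glue bottle with a red cap, 56 mm round, 150 mm tall, standing under the bench light. Origin: centre of its underside.
- jar: Amber glass jar with a steel lid, 60 mm round, 75 mm tall, standing under the bench light. Origin: centre of its underside.
- tape: Blue roll of masking tape lying flat under the bench light behind the hook, 90 mm across, 25 mm high. Origin: centre of its underside.
There are look-alikes about, which are no part of the job. Of the things like the lamp, leave any that is green or purple; of the rest the smaller one is meant.

How it is judged:
By the outcome, as a careful person would: the job done as asked, in the order asked, and still so for the second after the job is handed in, with the robot touching nothing.
It also fails if it takes over 67 s, if anything falls off the work surface, if the arm or the gripper's body presses on something with over 40 N, if the wrist force passes 120 N, or if a joint passes its speed limit or range.

## Working session

There is one attempt and no reset: what is moved stays moved. The work goes in short steps, Python scripts to look and compute and a tool call to move; the robot and the scene stay as the last step left them, time stands still between calls to the robot, and variables do not carry over. Pictures are saved under pics/ and viewed, at most 10 in all, crops included, and the job is handed in when it is done.

Besides the shell and the picture viewer there is one more tool, called after ">>>" as name(argument=value, ...) on one line, values as JSON. apply_moves: Moves the arm, as the interface text tells. Its arguments: {"type":"object","properties":{"deltas":{"type":"array"},"grip_force":{"type":"number"}},"required":["deltas"]}

```bash
mkdir -p pics; python3 - <<'E'
from bench import *
import cv2
for n in("side","top"):
    cv2.imwrite(f"pics/{n}0.png",snapshot(n)[:,:,::-1]); print(camera_info(n))
print(sense())
E
```

```text
{'vertical_fov': 47.88426717352388, 'cx': 285.93414540000737, 'cy': 202.11041276744135, 'k1': -0.1681000630330567, 'origin': array([ 33.26762646, 976.18611619, 884.22348342]), 'rotation': array([  56.83866665,    1.29132511, -154.13994477])}
{'vertical_fov': 52.31319918700083, 'cx': 281.0245137311178, 'cy': 211.80498518143375, 'k1': 0.01731238480525773, 'origin': array([ 403.75270443,   13.96369665, 1110.0782286 ]), 'rotation': array([ 8.07446002e+00, -7.59534878e-02, -9.08584602e+01])}
{'time': 0.1, 'joint_pos': array([-7.27304661e+01,  7.51206737e+00,  8.53240653e+01,  2.39378958e-03,
        8.72609818e+01, -4.89312220e+00]), 'qd': array([ 0.12044726, -0.05794612, -0.19612025,  0.07047787, -0.00038284,
        0.05188654]), 'joint_efforts': array([ 1.25637929e-03, -5.70951104e+01, -5.01942980e+01, -2.03616728e-04,
        8.02969647e-03, -1.50684048e-05]), 'tool_pos': array([ 226.23463829, -555.20142743,  244.32606556]), 'tcp_rot': array([-1.79903443e+02, -1.06657440e-02,  2.21625307e+01]), 'ft_force': array([-0.23861369, -0.84186197,  0.4437583 ]), 'wrist_torque': array([ 0.0165589 , -0.02915185, -0.00496324]), 'grip_force': 0.0, 'finger_gap': 85.66114424155462}
```

View pics/side0.png

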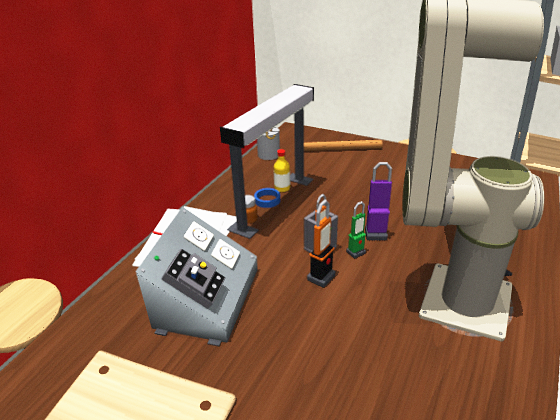

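View pics/top0.png

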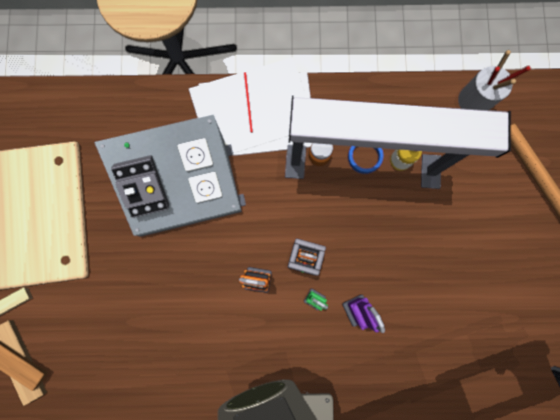

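Side view: the target stand is at about (320,225), partly behind a free-standing orange look-alike at (320,250). Top view: stand at (307,257), console at (170,175), luminaire running from (292,120) to (508,130). I'll enlarge these.

```bash
cat > h.py <<'E'
import numpy as np, cv2
from scipy.spatial.transform import Rotation as Ro
from scipy.optimize import least_squares
from bench import *
def cam(n):
    c=camera_info(n); f=210/np.tan(np.radians(c['vertical_fov']/2))
    return c,f,Ro.from_euler('xyz',c['rotation'],degrees=True).as_matrix()
def proj(n,P):
    c,f,R=cam(n); q=(np.atleast_2d(P)-c['origin'])@R
    s=np.c_[q[:,0],-q[:,1]]/-q[:,2:]; r2=(s**2).sum(1,keepdims=True)
    return s*(1+c['k1']*r2)*f+[c['cx'],c['cy']]
def ray(n,uv):
    c,f,R=cam(n); d=(np.atleast_2d(uv)-[c['cx'],c['cy']])/f; s=d.copy()
    for _ in range(30): s=d/(1+c['k1']*(s**2).sum(1,keepdims=True))
    v=np.c_[s[:,0],-s[:,1],-np.ones(len(s))]@R.T
    return c['origin'],v
def onz(n,uv,z):
    o,v=ray(n,uv); return o+v*((z-o[2])/v[:,2:])
def tri(a,b):  # side px, top px
    return least_squares(lambda P:np.r_[proj('side',P)[0]-a,proj('top',P)[0]-b],[500,0,150]).x
E
python3 - <<'E'
import cv2,numpy as np
s=cv2.imread('pics/side0.png');t=cv2.imread('pics/top0.png')
z=lambda i,x,y,w,h,k:cv2.resize(i[y:y+h,x:x+w],None,fx=k,fy=k,interpolation=cv2.INTER_CUBIC)
cv2.imwrite('pics/a.png',np.hstack([z(s,215,75,130,100,3),z(s,290,185,130,100,3)]))
cv2.imwrite('pics/a.png',np.vstack([np.hstack([z(s,210,80,130,100,3),z(s,270,190,130,100,3)]),np.hstack([z(t,100,120,130,100,3),z(t,230,220,130,100,3)])]))
cv2.imwrite('pics/b.png',np.vstack([z(s,130,200,130,100,6)]))
E
```

```text
(no output)
```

View pics/a.png

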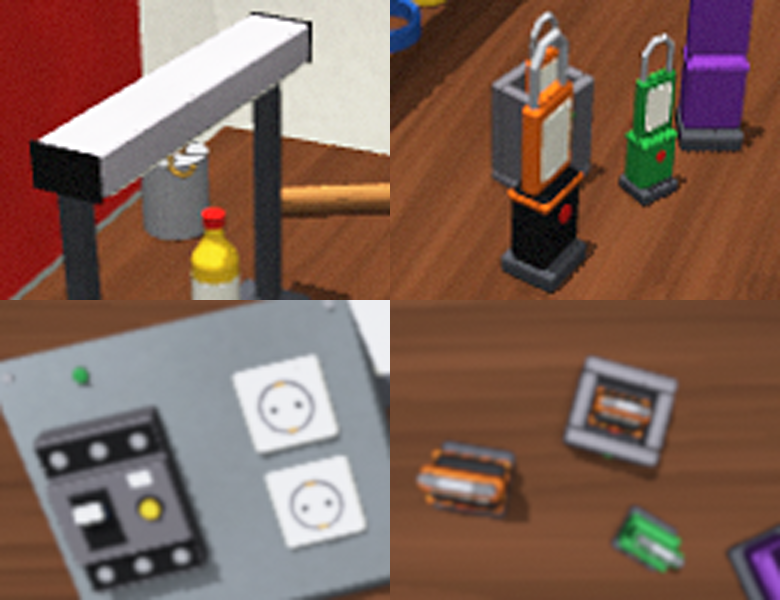

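View pics/b.png

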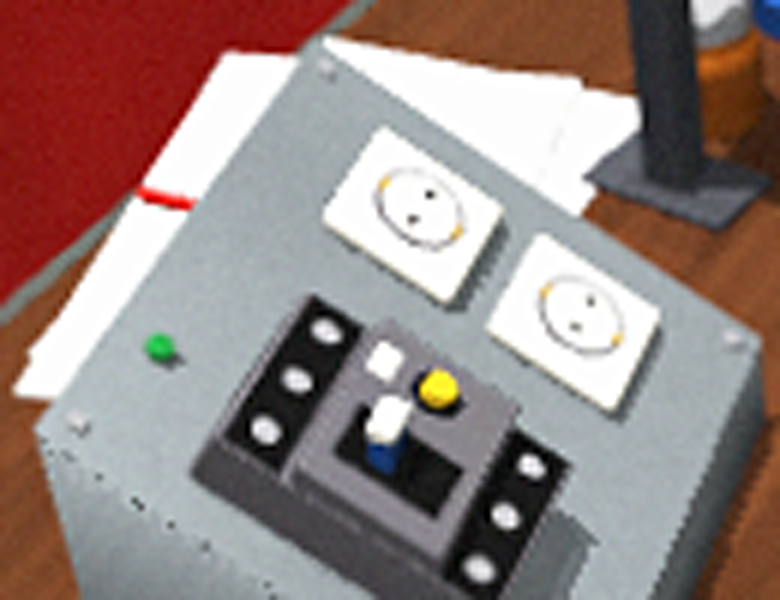

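The crops show, in picture pixels:

| Feature | Side view | Top view |
|---|---|---|
| Yellow button | ~(203,264) | ~(150,190) |
| White lever tip | ~(195,269) | ~(129,191) |
| Target lamp's eye (behind the look-alike's) | ~(321,195) | ~(307,256) |
| Brass hook | ~(270,135) | not visible |

Next I'll fit the poses from the corners.

```bash
cat > fit.py <<'E'
from h import *
s=cv2.imread('pics/side0.png');t=cv2.imread('pics/top0.png'); I={'side':s,'top':t}
def sub(n,p):
    g=cv2.cvtColor(I[n],cv2.COLOR_BGR2GRAY)
    q=cv2.cornerSubPix(g,np.float32(p).reshape(-1,1,2),(4,4),(-1,-1),(3,50,.01)).reshape(-1,2)
    return q
def fit(obs,x0):
    # obs: (cam,px,local)
    def f(x):
        R=Ro.from_euler('z',x[2]).as_matrix(); 
        return np.concatenate([proj(n,R@np.array(l)+[x[0],x[1],0])[0]-p for n,p,l in obs])
    r=least_squares(f,x0,loss='soft_l1'); print(np.round(r.x[:2],1),np.degrees(r.x[2]).round(2),'res\n',np.round(r.fun.reshape(-1,2),1).tolist()); return r.x
def run(name,lst,x0):
    obs=[]
    for n,p,l in lst:
        q=sub(n,[p])[0]; obs.append((n,q if np.hypot(*(q-p))<3.5 else np.array(p,float),l))
    print(name,end=' '); return fit(obs,x0)
if __name__=="__main__":
    run('console',[('top',(96,143),(100,135,190)),('top',(212,116),(100,-135,190)),('top',(242,209),(-100,-135,50)),('top',(136,236),(-100,135,50)),
     ('side',(135.8,271.7),(100,135,190)),('side',(183.7,206.3),(100,-135,190)),('side',(257,257.5),(-100,-135,50))],[650,250,0])
    run('light',[('top',(293,97),(25,200,355)),('top',(508,112),(25,-200,355)),('top',(290,146),(-50,200,355)),('top',(507,153),(-50,-200,355)),
     ('side',(221.7,126.7),(25,200,355)),('side',(244.7,132.3),(-50,200,355)),('side',(243.3,146.7),(-50,200,310)),('side',(314,87.3),(-50,-200,355)),('side',(293.3,84),(25,-200,355))],[750,-150,0])
    run('stand',[('top',(296,239),(34.5,36.5,115)),('top',(325.7,246),(34.5,-36.5,115)),('top',(319,276),(-34.5,-36.5,115)),('top',(288.3,267.3),(-34.5,36.5,115))],[500,-50,0])
    def cen(n,lo,hi,box,pick=0):
        x,y,w,h=box; m=cv2.inRange(cv2.cvtColor(I[n][y:y+h,x:x+w],cv2.COLOR_BGR2HSV),lo,hi)
        k,_,st,c=cv2.connectedComponentsWithStats(m); i=1+np.argmax(st[1:,4]); print(n,st[i],c[i]+[x,y]); return c[i]+[x,y]
    ya=(20,120,100);yb=(35,255,255)
    b=tri(cen('side',ya,yb,(190,250,30,30)),cen('top',ya,yb,(140,180,20,20))); print('button',b.round(1))
    wa=(0,0,190);wb=(180,40,255)
    l=tri(cen('side',wa,wb,(188,264,14,12)),cen('top',wa,wb,(122,186,14,10))); print('leverwhite',l.round(1), 'd',(l-b).round(1))
    print('eye',tri((321,195),(307.3,256)).round(1))
    print('eye top z=184',onz('side',(321,195),184).round(1),onz('top',(307.3,256),184).round(1))
E
python3 fit.py
```

```text
console [629.4 267.8] 13.07 res
 [[0.3, 0.4], [0.6, 0.0], [-0.4, 0.4], [0.1, -0.0], [-0.2, -0.1], [-1.5, 0.1], [0.0, 0.0]]
light [ 683.3 -209.3] 354.97 res
 [[-0.4, 2.2], [1.8, -0.9], [-0.8, -10.2], [2.2, 0.9], [-1.7, 0.8], [-0.0, 0.7], [0.5, 1.1], [0.0, 0.3], [-0.1, 0.2]]
stand [439.2 -47.2] -16.0 res
 [[0.1, -1.4], [0.4, -1.2], [-0.1, 1.2], [-0.4, 1.3]]
side [10 12  7  6 31] [202.61290323 264.35483871]
top [ 6  6  8  7 44] [149.47727273 189.09090909]
button [594.7 306.8 159.6]
side [ 3  2  8  8 39] [194.23076923 269.1025641 ]
top [ 3  2  9  6 42] [128.9047619  190.69047619]
leverwhite [588.1 346.3 178.4] d [-6.6 39.5 18.8]
eye [438.  -44.  190.3]
eye top z=184 [[442.  -53.1 184. ]] [[438.1 -44.4 184. ]]
```

```bash
cat > plan.py <<'E'
from h import *
def plan(p,rpy,claw,start=None,n=None,step=27,rst=.075,wps=None):
    """rows (rounded, simulated) from the current pose to p,rpy; returns end pose"""
    if start is None:
        s=sense(); start=(s['tool_pos'],Ro.from_euler('xyz',s['tcp_rot'],degrees=True))
    x,R=np.array(start[0],float),start[1]; T=Ro.from_euler('xyz',rpy,degrees=True); p=np.array(p,float)
    n=n or int(np.ceil(max(np.linalg.norm(p-x)/step,(R.inv()*T).magnitude()/rst,1)))
    rows=[]
    for k in range(n,0,-1):
        d=np.clip(np.round(R.inv().apply((p-x)/k)/30,2),-1,1); w=np.clip(np.round((R.inv()*T).as_rotvec()/k/.08,2),-1,1)
        rows.append([*d,*w,claw]); x=x+R.apply(d*30); R=R*Ro.from_rotvec(w*.08)
    for i in range(0,n,8): print('['+','.join('['+','.join(f'{v+0:g}' for v in r)+']' for r in rows[i:i+8])+']')
    print('end',x.round(1),R.as_euler('xyz',degrees=True).round(1),n); return x,R
E
python3 - <<'E'
from fit import *
from plan import plan
run('light',[('top',(293,97),(25,200,355)),('top',(508,112),(25,-200,355)),('top',(507,153),(-50,-200,310)),('top',(290,146),(-50,200,310)),
     ('side',(221.7,126.7),(25,200,355)),('side',(244.7,132.3),(-50,200,355)),('side',(243.3,146.7),(-50,200,310)),('side',(314,87.3),(-50,-200,355)),('side',(314,100.7),(-50,-200,310)),('side',(293.3,84),(25,-200,355))],[700,-200,-.08])
print('purple',tri((382,164),(372,317)).round(1), onz('side',(376,237),0).round(), 'decoy',onz('side',(320,283),0).round(),'green',onz('side',(357,255),0).round())
# orange blade of lamp in stand, top view at z=145
m=cv2.inRange(cv2.cvtColor(t[240:278,290:324],cv2.COLOR_BGR2HSV),(3,110,60),(20,255,255)); ys,xs=np.nonzero(m)
pts=np.c_[xs+290,ys+240].astype(np.float32); r=cv2.minAreaRect(pts); print(r,len(xs),onz('top',[r[0]],140).round(1))
e=plan((300,-450,300),(180,0,35),1)
e=plan((439,-47,270),(180,0,74),1,start=e)
E
```

```text
light [ 684.1 -211.5] -4.9 res
 [[0.7, 2.1], [2.9, -1.6], [-9.2, 6.9], [-0.1, -3.0], [-1.4, 0.5], [0.3, 0.4], [0.8, 0.7], [-0.0, 0.1], [-0.5, -0.1], [-0.2, -0.1]]
purple [ 312.5 -164.3  254. ] [[ 303. -169.    0.]] decoy [[382.  91.   0.]] green [[329. -63.   0.]]
((306.5, 258.5), (37.0, 33.0), 90.0) 397 [[434.1 -45.3 140. ]]
[[0.6,-0.39,-0.31,0,0,-0.47,1],[0.61,-0.36,-0.31,0,0,-0.47,1],[0.63,-0.34,-0.31,-0.01,0,-0.47,1],[0.64,-0.32,-0.31,0,0,-0.46,1],[0.65,-0.29,-0.31,-0.01,0,-0.47,1],[0.66,-0.27,-0.3,0,-0.01,-0.46,1]]
end [ 299.9 -450.1  299.9] [-180.    0.   35.] 6
[[0.72,-0.52,0.06,0,0,-0.53,1],[0.74,-0.49,0.06,0,0,-0.53,1],[0.76,-0.46,0.06,0,0,-0.53,1],[0.78,-0.43,0.06,0,0,-0.53,1],[0.8,-0.39,0.06,0,0,-0.53,1],[0.81,-0.36,0.06,0,0,-0.53,1],[0.83,-0.32,0.06,0,0,-0.53,1],[0.84,-0.29,0.06,0,0,-0.53,1]]
[[0.85,-0.25,0.06,0,0,-0.53,1],[0.86,-0.22,0.06,0,0,-0.53,1],[0.87,-0.18,0.07,0,0,-0.53,1],[0.88,-0.14,0.06,0,0,-0.54,1],[0.88,-0.11,0.07,0,0,-0.53,1],[0.89,-0.07,0.06,0,0,-0.54,1],[0.89,-0.03,0.07,0,0,-0.53,1],[0.88,0.01,0.06,0,0,-0.54,1]]
end [438.9 -47.  270.1] [-180.    0.   74.] 16
```

>>> apply_moves(deltas=[[0.6,-0.39,-0.31,0,0,-0.47,1],[0.61,-0.36,-0.31,0,0,-0.47,1],[0.63,-0.34,-0.31,0,0,-0.47,1],[0.64,-0.32,-0.31,0,0,-0.46,1],[0.65,-0.29,-0.31,0,0,-0.47,1],[0.66,-0.27,-0.3,0,0,-0.46,1]])

```text
time: 0.85
tool_pos: [300.9, -449.2, 301.6]
tcp_rot: [180.0, 0.0, 35.2]
ft_force: [-0.6, 0.4, 0.2]
finger_gap: 85.5
grip_force: 0.0
```

>>> apply_moves(deltas=[[0.72,-0.52,0.06,0,0,-0.53,1],[0.74,-0.49,0.06,0,0,-0.53,1],[0.76,-0.46,0.06,0,0,-0.53,1],[0.78,-0.43,0.06,0,0,-0.53,1],[0.8,-0.39,0.06,0,0,-0.53,1],[0.81,-0.36,0.06,0,0,-0.53,1],[0.83,-0.32,0.06,0,0,-0.53,1],[0.84,-0.29,0.06,0,0,-0.53,1]])

```text
time: 1.85
tool_pos: [370.1, -247.5, 286.7]
tcp_rot: [180.0, -0.0, 54.6]
ft_force: [-0.5, -0.2, 0.5]
finger_gap: 85.2
grip_force: 0.0
```

>>> apply_moves(deltas=[[0.85,-0.25,0.06,0,0,-0.53,1],[0.86,-0.22,0.06,0,0,-0.53,1],[0.87,-0.18,0.07,0,0,-0.53,1],[0.88,-0.14,0.06,0,0,-0.54,1],[0.88,-0.11,0.07,0,0,-0.53,1],[0.89,-0.07,0.06,0,0,-0.54,1],[0.89,-0.03,0.07,0,0,-0.53,1],[0.88,0.01,0.06,0,0,-0.54,1]])

```text
time: 2.85
tool_pos: [439.1, -45.9, 271.4]
tcp_rot: [180.0, 0.0, 74.2]
ft_force: [1.3, 0.3, 0.1]
finger_gap: 85.5
grip_force: 0.0
```

```bash
python3 - <<'E'
from plan import *
s=sense(); print(s['time'],s['joint_pos'].round(2),s['tool_pos'].round(1),s['tcp_rot'].round(2))
plan((438,-46.5,133),(180,0,74),1)
I=snapshot('side'); cv2.imwrite('pics/c.png',cv2.resize(I[90:300,240:460,::-1],None,fx=2.8,fy=2.8))
E
```

```text
2.85 [-12.63 -18.4  106.81  -0.    91.58   3.21] [439.1 -45.9 271.4] [179.98   0.    74.16]
[[0,0,0.77,0,0,0.01,1],[-0.01,-0.01,0.77,0,0,0.01,1],[0,0,0.77,0,0,0,1],[-0.01,-0.01,0.77,0,0,0.01,1],[0,0,0.77,0,0,0,1],[-0.01,-0.01,0.76,0,0,0.01,1]]
end [438.  -46.5 133.1] [180.   0.  74.] 6
```

View pics/c.png

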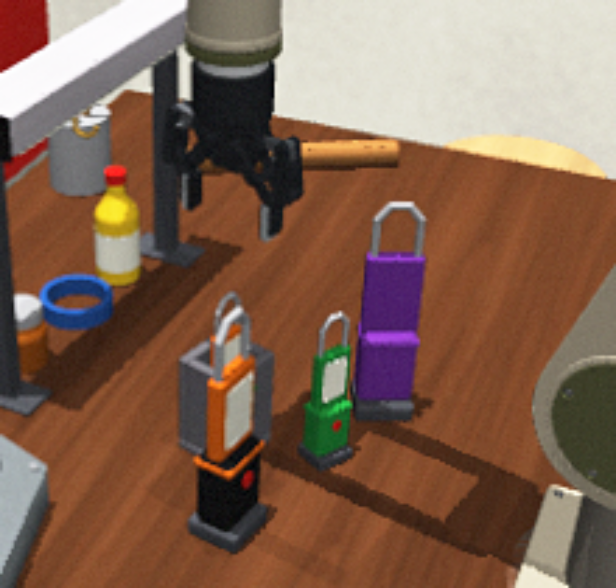

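The picture shows the open gripper above the stand. The lamp's eye stands clear at about (323,195) and there is nothing in the way of the fingers. I'll descend and grip.

>>> apply_moves(deltas=[[0,0,0.77,0,0,0.01,1],[-0.01,-0.01,0.77,0,0,0.01,1],[0,0,0.77,0,0,0,1],[-0.01,-0.01,0.77,0,0,0.01,1],[0,0,0.77,0,0,0,1],[-0.01,-0.01,0.76,0,0,0.01,1]], grip_force=40)

```text
time: 3.65
tool_pos: [437.8, -47.7, 132.4]
tcp_rot: [180.0, 0.0, 73.9]
ft_force: [0.6, -0.2, 0.4]
finger_gap: 85.0
grip_force: 0.0
```

>>> apply_moves(deltas=[[0,0,0,0,0,0,0],[0,0,0,0,0,0,0],[0,0,0,0,0,0,0],[0,0,0,0,0,0,0],[0,0,0,0,0,0,0],[0,0,0,0,0,0,0]])

```text
time: 4.4
tool_pos: [438.8, -48.2, 133.7]
tcp_rot: [179.9, -0.0, 73.8]
ft_force: [2.3, 0.3, 5.6]
finger_gap: 11.7
grip_force: 40.4
```

```bash
python3 - <<'E'
from plan import *
T=[(413,-590,0),(360,-540,0),(440,-520,0),(413,-590,180)]
print(proj('top',T).round(),proj('side',T).round()); print(onz('top',[(515,130),(559,215)],10).round())
e=plan((438,-47.5,265),(180,0,74),0)
e=plan((560,-230,285),(180,0,62),0,start=e) if 0 else plan((480,-300,285),(180,0,58),0,start=e)
e=plan((400,-570,200),(180,0,35),0,start=e)
E
```

```text
[[516. 266.]
 [498. 287.]
 [488. 255.]
 [562. 264.]] [[380. 169.]
 [390. 178.]
 [368. 176.]
 [384. 126.]]
[[ 770. -615.   10.]
 [ 541. -707.   10.]]
[[0,0,-0.88,0.01,0,-0.01,0],[0,-0.01,-0.87,0,0,-0.01,0],[0.01,0,-0.88,0.01,0,-0.01,0],[0,-0.01,-0.87,0,0,-0.01,0],[0.01,-0.01,-0.88,0.01,0,0,0]]
end [437.9 -47.4 265.1] [-180.   -0.   74.] 5
[[-0.77,0.37,-0.07,0,0,0.35,0],[-0.76,0.39,-0.07,0,0,0.35,0],[-0.75,0.41,-0.07,0,0,0.35,0],[-0.74,0.43,-0.07,0,0,0.35,0],[-0.72,0.45,-0.06,0,0,0.35,0],[-0.71,0.47,-0.07,0,0,0.35,0],[-0.7,0.49,-0.06,0,0,0.35,0],[-0.69,0.51,-0.07,0,0,0.35,0]]
[[-0.67,0.53,-0.06,0,0,0.35,0],[-0.65,0.54,-0.07,0,0,0.34,0]]
end [ 479.9 -299.8  285.1] [-180.   -0.   58.] 10
[[-0.82,0.23,0.26,0,0,0.46,0],[-0.81,0.26,0.26,0,0,0.46,0],[-0.8,0.29,0.26,0,0,0.46,0],[-0.79,0.32,0.26,0,0,0.45,0],[-0.78,0.35,0.26,0,0,0.46,0],[-0.77,0.37,0.26,0,0,0.45,0],[-0.76,0.4,0.26,0,0,0.46,0],[-0.74,0.43,0.25,0,0,0.45,0]]
[[-0.72,0.45,0.26,0,0,0.46,0],[-0.71,0.48,0.25,0,0,0.45,0],[-0.69,0.51,0.26,0,0,0.46,0]]
end [ 399.9 -570.   199.9] [-180.    0.   35.] 11
```

>>> apply_moves(deltas=[[0,0,-0.88,0,0,0,0],[0,0,-0.88,0,0,0,0],[0,0,-0.88,0,0,0,0],[0,0,-0.88,0,0,0,0],[0,0,-0.88,0,0,0,0]])

```text
time: 5.03
tool_pos: [437.1, -47.9, 264.7]
tcp_rot: [-179.9, 0.0, 73.8]
ft_force: [0.5, 0.7, -2.1]
finger_gap: 11.7
grip_force: 40.5
```

>>> apply_moves(deltas=[[-0.77,0.37,-0.07,0,0,0.35,0],[-0.76,0.39,-0.07,0,0,0.35,0],[-0.75,0.41,-0.07,0,0,0.35,0],[-0.74,0.43,-0.07,0,0,0.35,0],[-0.72,0.45,-0.06,0,0,0.35,0],[-0.71,0.47,-0.07,0,0,0.35,0],[-0.7,0.49,-0.06,0,0,0.35,0],[-0.69,0.51,-0.07,0,0,0.35,0]])

```text
time: 6.02
tool_pos: [470.4, -250.7, 279.8]
tcp_rot: [-179.8, -0.0, 60.9]
ft_force: [-0.0, -0.4, -1.8]
finger_gap: 10.9
grip_force: 40.4
```

>>> apply_moves(deltas=[[-0.67,0.53,-0.06,0,0,0.35,0],[-0.65,0.54,-0.07,0,0,0.34,0]])

```text
time: 6.28
tool_pos: [478.6, -301.0, 283.6]
tcp_rot: [-179.8, -0.0, 57.8]
ft_force: [1.2, -0.1, -1.9]
finger_gap: 11.1
grip_force: 40.4
```

>>> apply_moves(deltas=[[-0.82,0.23,0.26,0,0,0.46,0],[-0.81,0.26,0.26,0,0,0.46,0],[-0.8,0.29,0.26,0,0,0.46,0],[-0.79,0.32,0.26,0,0,0.45,0],[-0.78,0.35,0.26,0,0,0.46,0],[-0.77,0.37,0.26,0,0,0.45,0],[-0.76,0.4,0.26,0,0,0.46,0],[-0.74,0.43,0.25,0,0,0.45,0]])

```text
time: 7.28
tool_pos: [419.8, -498.2, 221.9]
tcp_rot: [-180.0, -0.0, 41.0]
ft_force: [0.5, -0.1, -2.8]
finger_gap: 10.8
grip_force: 40.4
```

>>> apply_moves(deltas=[[-0.72,0.45,0.26,0,0,0.46,0],[-0.71,0.48,0.25,0,0,0.45,0],[-0.69,0.51,0.26,0,0,0.46,0],[0,0,0,0,0,0,0]])

```text
time: 7.78
tool_pos: [396.5, -572.0, 197.7]
tcp_rot: [-179.9, 0.0, 34.6]
ft_force: [0.2, -0.6, -3.1]
finger_gap: 10.8
grip_force: 40.5
```

```bash
python3 - <<'E'
from plan import *
s=sense(); print(s['time'],s['joint_pos'].round(2),s['tool_pos'].round(1),s['tcp_rot'].round(2),s['ft_force'].round(1),s['finger_gap'])
plan((400,-570,126),(180,0,35),0,step=22)
I=snapshot('side'); cv2.imwrite('pics/d.png',cv2.resize(I[40:260,260:500,::-1],None,fx=2.5,fy=2.5))
E
```

```text
7.775 [-5.948e+01  2.374e+01  7.104e+01 -3.000e-02  8.536e+01 -4.110e+00] [ 396.5 -572.   197.7] [-1.7986e+02  2.0000e-02  3.4630e+01] [ 0.2 -0.6 -3.1] 10.779885537360588
[[0.03,0,0.6,-0.01,0,-0.02,0],[0.04,0.01,0.6,-0.01,0,-0.02,0],[0.03,0,0.59,-0.01,0,-0.02,0],[0.04,0.01,0.6,0,0,-0.02,0]]
end [ 400.2 -570.1  126. ] [-180.    0.   35.] 4
```

View pics/d.png

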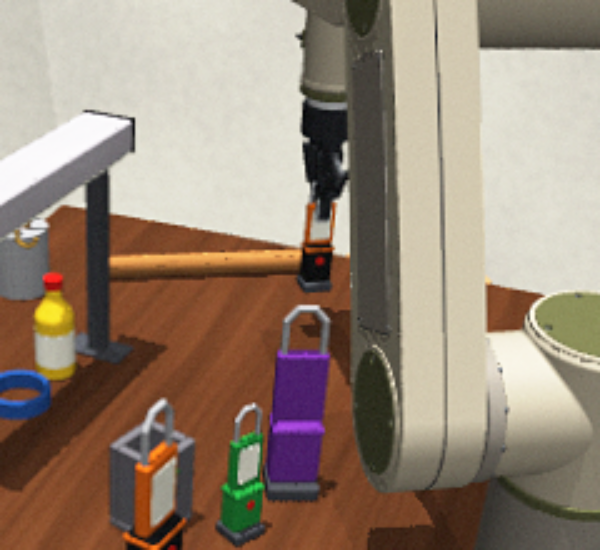

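The picture shows the lamp lifted out upright, at about (387,135), over clear bench. I'll set it down there for a regrasp from the side.

>>> apply_moves(deltas=[[0.03,0,0.6,0,0,0,0],[0.03,0,0.6,0,0,0,0],[0.03,0,0.6,0,0,0,0],[0.03,0,0.55,0,0,0,0],[0,0,0.03,0,0,0,0],[0,0,0.04,0,0,0,0]])

```text
time: 8.57
tool_pos: [401.4, -568.8, 127.5]
tcp_rot: [180.0, 0.0, 34.8]
ft_force: [0.6, -0.2, -2.1]
finger_gap: 11.3
grip_force: 40.5
```

>>> apply_moves(deltas=[[0,0,0.05,0,0,0,0],[0,0,0.03,0,0,0,0]])

```text
time: 8.82
tool_pos: [401.4, -569.0, 125.5]
tcp_rot: [179.9, 0.0, 34.8]
ft_force: [-0.5, 0.4, -2.1]
finger_gap: 11.1
grip_force: 40.5
```

>>> apply_moves(deltas=[[0,0,0.04,0,0,0,0],[0,0,0.03,0,0,0,0]])

```text
time: 9.07
tool_pos: [401.5, -569.0, 123.7]
tcp_rot: [179.9, -0.0, 34.8]
ft_force: [0.3, 1.2, 5.2]
finger_gap: 11.1
grip_force: 41.6
```

>>> apply_moves(deltas=[[0,0,0.04,0,0,0,0],[0,0,0.02,0,0,0,0]])

```text
time: 9.32
tool_pos: [401.7, -569.2, 123.7]
tcp_rot: [179.9, 0.0, 34.8]
ft_force: [-1.7, 4.7, 13.8]
finger_gap: 11.5
grip_force: 42.9
```

>>> apply_moves(deltas=[[0,0,-0.06,0,0,0,0.25],[0,0,0,0,0,0,1],[0,0,0,0,0,0,1],[0,0,0,0,0,0,1]])

```text
time: 9.82
tool_pos: [401.1, -568.4, 122.3]
tcp_rot: [-180.0, 0.0, 34.8]
ft_force: [0.4, 0.2, -0.1]
finger_gap: 74.9
grip_force: 0.0
```

>>> apply_moves(deltas=[[0,0,-0.5,0,0,0,1],[0,0,-0.9,0,0,0,1],[0,0,-0.9,0,0,0,1],[0,0,-0.9,0,0,0,1],[0,0,-0.9,0,0,0,1],[0,0,-0.9,0,0,0,1]])

```text
time: 10.58
tool_pos: [401.2, -568.6, 275.0]
tcp_rot: [179.9, 0.0, 34.8]
ft_force: [0.0, -0.5, -0.3]
finger_gap: 85.5
grip_force: 0.0
```

```bash
python3 - <<'E'
from plan import *
s=sense(); print(s['time'],s['joint_pos'].round(2),s['tool_pos'].round(1),s['tcp_rot'].round(2))
plan((170,-590,300),(180,0,12),1)
I=snapshot('side'); cv2.imwrite('pics/e.png',cv2.resize(I[90:190,320:440,::-1],None,fx=5,fy=5))
E
```

```text
10.575 [-59.01  21.93  65.3    0.    92.7   -3.82] [ 401.2 -568.6  275. ] [179.92   0.    34.81]
[[-0.75,-0.42,-0.09,0,0,0.55,1],[-0.77,-0.39,-0.09,0,0,0.55,1],[-0.78,-0.36,-0.09,0,0,0.55,1],[-0.8,-0.32,-0.09,0,0,0.55,1],[-0.81,-0.29,-0.1,0,0,0.56,1],[-0.82,-0.25,-0.09,0,0,0.55,1],[-0.83,-0.21,-0.1,0.01,0,0.56,1],[-0.84,-0.18,-0.09,0,0,0.55,1]]
[[-0.85,-0.14,-0.1,0.01,0,0.56,1]]
end [ 170.1 -589.9  300. ] [-180.   -0.   12.] 9
```

View pics/e.png

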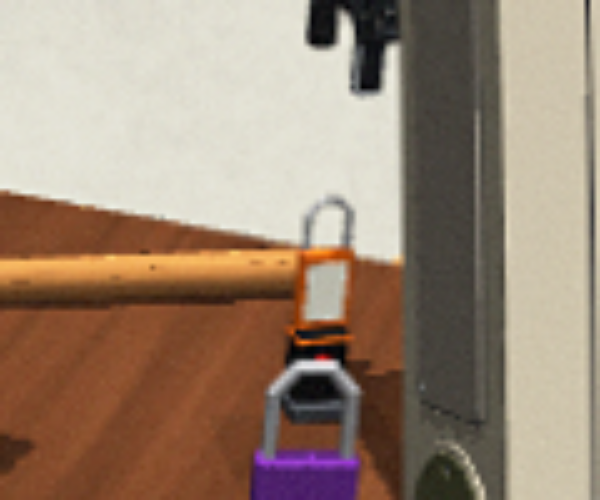

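The lamp stands upright and alone at about (385,145). I'll move aside, then test which way a sideways tilt turns joint 4.

>>> apply_moves(deltas=[[-0.75,-0.42,-0.09,0,0,0.55,1],[-0.77,-0.39,-0.09,0,0,0.55,1],[-0.78,-0.36,-0.09,0,0,0.55,1],[-0.8,-0.32,-0.09,0,0,0.55,1],[-0.81,-0.29,-0.1,0,0,0.56,1],[-0.82,-0.25,-0.09,0,0,0.55,1],[-0.83,-0.21,-0.1,0,0,0.56,1],[-0.84,-0.18,-0.09,0,0,0.55,1]])

```text
time: 11.62
tool_pos: [193.8, -587.3, 295.0]
tcp_rot: [-180.0, -0.0, 14.4]
ft_force: [0.1, -0.6, -0.1]
finger_gap: 85.5
grip_force: 0.0
```

>>> apply_moves(deltas=[[0,0,0,0,1,0,1],[0,0,0,0,1,0,1],[0,0,0,0,1,0,1],[0,0,0,0,1,0,1]])

```text
time: 12.12
tool_pos: [194.6, -587.4, 295.1]
tcp_rot: [180.0, -18.5, 14.4]
ft_force: [0.3, -1.0, -0.2]
finger_gap: 85.4
grip_force: 0.0
```

```bash
cat > kin.py <<'E'
from h import *
D=[([-72.731,7.471,85.268,0,87.261,-4.893],[226.356,-555.669,245.292],[180,0,22.16]),
([-12.63,-18.4,106.81,0,91.58,3.21],[439.1,-45.9,271.4],[179.98,0,74.16]),
([-59.48,23.74,71.04,-.03,85.36,-4.11],[396.5,-572,197.7],[-179.86,.02,34.63]),
([-59.01,21.93,65.3,0,92.7,-3.82],[401.2,-568.6,275],[179.92,0,34.81])]
def fk(q,p):
    off,d1,a1,a2,a3,d4,dt=p; r=np.radians(q)
    R=Ro.from_euler('z',r[0])*Ro.from_euler('y',r[1]); x=Ro.from_euler('z',r[0]).apply([a1,off,d1])+R.apply([0,0,a2])
    R=R*Ro.from_euler('y',r[2]); x=x+R.apply([a3,0,d4])
    R=R*Ro.from_euler('z',r[3])*Ro.from_euler('y',r[4])*Ro.from_euler('z',r[5]+np.pi/2)
    return x+R.apply([0,0,dt]),R
def calib(D):
    f=lambda p:np.r_[np.concatenate([fk(q,p)[0]-x for q,x,_ in D]),(p-[51,200,0,360,0,500,250])*.01]
    return least_squares(f,[51,200,0,360,0,500,250])
LO=np.array([-169.43,-51.17,1.28,-76.62,0,-152.29]);HI=np.array([169.43,129.36,143.12,256.62,156.53,152.29])
def ik(p,R,par,q0):
    f=lambda q:np.r_[fk(q,par)[0]-p,(fk(q,par)[1].inv()*R).as_rotvec()*300]
    r=least_squares(f,np.clip(q0,LO+.5,HI-.5),bounds=(LO,HI)); return r.x,np.abs(r.fun).max()
E
python3 - <<'E'
from kin import *
s=sense(); print(s['time'],s['joint_pos'].round(2),s['tool_pos'].round(1),s['tcp_rot'].round(2))
D.append((s['joint_pos'],s['tool_pos'],s['tcp_rot']))
r=calib(D); print(r.x.round(1),np.abs(r.fun).max())
for q,x,e in D:
    a,R=fk(q,r.x); print((a-x).round(1),np.degrees((R.inv()*Ro.from_euler('xyz',e,degrees=True)).as_rotvec()).round(2))
E
```

```text
12.125 [-86.68  10.1   79.07  18.17  94.26 -10.31] [ 194.6 -587.4  295.1] [179.97 -18.47  14.45]
[ 51.2 316.2  -0.  368.9  59.9 553.5 350.5] 1.1621007863954123
[ 0.1 -0.1  0. ] [-0. -0.  0.]
[-0.  0. -0.] [-0.01 -0.   -0.  ]
[ 0.  -0.1  0. ] [-0. -0.  0.]
[-0.   0.1 -0. ] [-0.01  0.    0.  ]
[-0.1  0.   0. ] [ 0.  0. -0.]
```

```bash
cat > geo.py <<'E'
from kin import *
s=sense(); D.append(([-86.68,10.1,79.07,18.17,94.26,-10.31],[194.6,-587.4,295.1],[179.97,-18.47,14.45]))
PAR=calib(D).x
def toolR(az,th,flip=1):
    a,t=np.radians([az,th]); z=np.array([np.cos(a)*np.cos(t),np.sin(a)*np.cos(t),-np.sin(t)]); y=flip*np.array([-np.sin(a),np.cos(a),0])
    return Ro.from_matrix(np.c_[np.cross(y,z),y,z])
def light(l,o=(684,-210.5),yaw=-4.9): return Ro.from_euler('z',yaw,degrees=True).apply(l)+[*o,0]
E
python3 - <<'E'
from geo import *
G=95
for th in(0,10,20,30):
  for fl in(1,-1):
    R=toolR(-55.2,th,fl); R2=toolR(-4.9,th,fl)
    for nm,p,RR,a in(('pre',np.array([401.5-60*.57,-569+60*.82,G+60*np.tan(np.radians(th))]),R,-60),('grip',np.array([401.5,-569,G]),R,-60),('over',light((-45,0,272-174+G)),R2,-20),('raised',light((-3,0,272-174+G)),R2,-20),('hung',light((-3,0,250-174+G)),R2,-20)):
        best=min((ik(p,RR,PAR,[a,0,130,180,45,j6]) for j6 in(-90,90)),key=lambda t:t[1])
        print(th,fl,nm,best[0].round(0),best[1].round(1))
E
```

```text
0 1 pre [-65.  28. 135. 170.  73.  93.] 0.0
0 1 grip [-63.  31. 127. 172.  68.  93.] 0.0
0 1 over [-40.  10. 135. 139.  62. 112.] 0.0
0 1 raised [-36.  15. 129. 143.  59. 111.] 0.0
0 1 hung [-36.  19. 128. 144.  62. 109.] 0.0
0 -1 pre [-65.  28. 135. 170.  73. -87.] 0.0
0 -1 grip [-63.  31. 127. 172.  68. -87.] 0.0
0 -1 over [-40.  10. 135. 139.  62. -68.] 0.0
0 -1 raised [-36.  15. 129. 143.  59. -69.] 0.0
0 -1 hung [-36.  19. 128. 144.  62. -71.] 0.0
10 1 pre [-64.  11. 140. 168.  51.  96.] 0.0
10 1 grip [-63.  19. 131. 170.  50.  95.] 0.0
10 1 over [-40.  -2. 136. 129.  46. 124.] 0.0
10 1 raised [-36.   4. 130. 133.  44. 122.] 0.0
10 1 hung [-36.   8. 130. 135.  46. 119.] 0.0
10 -1 pre [-64.  11. 140. 168.  51. -84.] 0.0
10 -1 grip [-63.  19. 131. 170.  50. -85.] 0.0
10 -1 over [-40.  -2. 136. 129.  46. -56.] 0.0
10 -1 raised [-36.   4. 130. 133.  44. -58.] 0.0
10 -1 hung [-36.   8. 130. 135.  46. -61.] 0.0
20 1 pre [-64.  -4. 142. 163.  28. 103.] 0.0
20 1 grip [-62.   9. 131. 167.  31.  99.] 0.0
20 1 over [-38. -10. 135. 108.  33. 146.] 0.0
20 1 raised [-35.  -3. 129. 113.  30. 143.] 0.0
20 1 hung [-35.   0. 129. 118.  32. 137.] 0.0
20 -1 pre [-64.  -4. 142. 163.  28. -77.] 0.0
20 -1 grip [-62.   9. 131. 167.  31. -81.] 0.0
20 -1 over [-38. -10. 135. 108.  33. -34.] 0.0
20 -1 raised [-35.  -3. 129. 113.  30. -37.] 0.0
20 -1 hung [-35.   0. 129. 118.  32. -43.] 0.0
30 1 pre [-63. -14. 139. 127.   9. 139.] 0.0
30 1 grip [-62.   3. 129. 153.  13. 113.] 0.0
30 1 over [-35. -10. 134. 101.  26. 152.] 27.1
30 1 raised [-32.  -4. 127. 103.  23. 152.] 24.4
30 1 hung [-32.  -2. 127. 103.  24. 152.] 17.3
30 -1 pre [-63. -14. 139. 127.   9. -41.] 0.0
30 -1 grip [-62.   3. 129. 153.  13. -67.] 0.0
30 -1 over [-36. -13. 131.  77.  27.  -2.] 0.0
30 -1 raised [-33.  -6. 125.  79.  24.  -3.] 0.0
30 -1 hung [-33.  -4. 125.  86.  24. -10.] 0.0
```

```bash
cat > jp.py <<'E'
from geo import *
def jrows(qs,claw,start=None,rmax=.075,tmax=26):
    """rows following a joint path through the list qs"""
    s=sense(); x,R=(s['tool_pos'],Ro.from_euler('xyz',s['tcp_rot'],degrees=True)) if start is None else start
    rows=[];mz=[]
    for a,b in zip(qs[:-1],qs[1:]):
        a,b=np.array(a,float),np.array(b,float); P=[fk(a+(b-a)*u,PAR) for u in np.linspace(0,1,201)]
        L=max(sum(np.linalg.norm(P[i+1][0]-P[i][0]) for i in range(200))/tmax,sum((P[i].__getitem__(1).inv()*P[i+1][1]).magnitude() for i in range(200))/rmax,np.abs((b-a)/[136,136,160,180,180,180]).max()/.6*8)
        n=int(np.ceil(L*1.15))
        for k in range(1,n+1):
            p,T=fk(a+(b-a)*k/n,PAR); d=np.clip(np.round(R.inv().apply(p-x)/30,2),-1,1); w=np.clip(np.round((R.inv()*T).as_rotvec()/.08,2),-1,1)
            rows.append([*d,*w,claw]); x=x+R.apply(d*30); R=R*Ro.from_rotvec(w*.08); mz.append(x.round(0))
    for i in range(0,len(rows),8): print('['+','.join('['+','.join(f'{v+0:g}' for v in r)+']' for r in rows[i:i+8])+']')
    print('end',x.round(1),R.as_euler('xyz',degrees=True).round(1),len(rows),'path',[m.tolist() for m in mz[::4]]); return x,R
E
python3 - <<'E'
from jp import *
q0=sense()['joint_pos']; th=10; R=toolR(-55.2,th,-1)
back=np.array([np.cos(np.radians(-55.2)),np.sin(np.radians(-55.2)),0])
pre=np.array([401.5,-569,95])-80*back
q1,e=ik(pre+[0,0,110],R,PAR,[-64,0,138,170,51,-84]);print(q1.round(1),e,pre)
qm=np.array([-85,10,105,95,80,-40.]); print(fk(qm,PAR)[0])
end=jrows([q0,q1],1)
E
```

```text
[-63.6 -10.3 143.1 165.2  33.6 -79.1] 26.202699648208124 [ 355.84291459 -503.30806327   95.        ]
[ 446.44533545 -571.4918643   392.84981933]
[[0.96,0.08,0.41,-0.25,0.88,-0.52,1],[0.92,0.09,0.42,-0.28,0.87,-0.48,1],[0.89,0.1,0.42,-0.31,0.86,-0.42,1],[0.85,0.11,0.42,-0.33,0.85,-0.37,1],[0.8,0.11,0.41,-0.37,0.83,-0.33,1],[0.76,0.12,0.41,-0.39,0.8,-0.27,1],[0.71,0.12,0.39,-0.43,0.77,-0.23,1],[0.66,0.13,0.38,-0.45,0.75,-0.17,1]]
[[0.61,0.12,0.36,-0.48,0.71,-0.14,1],[0.56,0.13,0.33,-0.5,0.68,-0.09,1],[0.51,0.12,0.32,-0.53,0.64,-0.04,1],[0.45,0.12,0.28,-0.55,0.59,0,1],[0.4,0.12,0.26,-0.58,0.55,0.03,1],[0.34,0.12,0.22,-0.59,0.5,0.07,1],[0.28,0.12,0.19,-0.61,0.45,0.11,1],[0.23,0.11,0.15,-0.62,0.39,0.14,1]]
[[0.17,0.11,0.12,-0.63,0.35,0.17,1],[0.11,0.11,0.07,-0.64,0.29,0.2,1],[0.06,0.11,0.04,-0.65,0.23,0.23,1],[-0.01,0.11,-0.01,-0.64,0.18,0.24,1],[-0.06,0.11,-0.04,-0.65,0.12,0.27,1],[-0.13,0.11,-0.08,-0.65,0.07,0.29,1],[-0.18,0.11,-0.12,-0.64,0.01,0.3,1],[-0.24,0.12,-0.16,-0.64,-0.05,0.32,1]]
[[-0.3,0.12,-0.19,-0.62,-0.1,0.33,1],[-0.36,0.12,-0.22,-0.62,-0.15,0.33,1],[-0.42,0.13,-0.26,-0.6,-0.2,0.35,1],[-0.47,0.14,-0.28,-0.58,-0.25,0.35,1],[-0.53,0.15,-0.31,-0.56,-0.3,0.35,1],[-0.58,0.15,-0.33,-0.55,-0.34,0.35,1],[-0.64,0.16,-0.35,-0.53,-0.39,0.36,1],[-0.69,0.17,-0.37,-0.5,-0.42,0.36,1]]
[[-0.75,0.17,-0.38,-0.48,-0.47,0.35,1],[-0.79,0.19,-0.38,-0.46,-0.49,0.35,1],[-0.83,0.19,-0.39,-0.43,-0.53,0.35,1]]
end [ 375.1 -529.6  199. ] [179.7 -80.1 -55.1] 35 path [[225.0, -582.0, 293.0], [338.0, -557.0, 298.0], [428.0, -536.0, 324.0], [488.0, -524.0, 356.0], [517.0, -526.0, 383.0], [517.0, -536.0, 390.0], [494.0, -550.0, 370.0], [454.0, -556.0, 321.0], [403.0, -544.0, 244.0]]
```

```bash
python3 - <<'E'
from jp import *
from plan import plan
q=np.array([-63.6,-10.3,143,165.2,33.6,-79.1]); e=fk(q,PAR)
R=toolR(-55.2,10,-1); rpy=R.as_euler('xyz',degrees=True); b=np.array([np.cos(np.radians(-55.2)),np.sin(np.radians(-55.2)),0])
L=np.array([401.5,-569,95])
for u in(0,.25,.5,.75,1):
    p=e[0]*(1-u)+(L-58*b)*u; q,er=ik(p,R,PAR,q); print(q.round(0),er.round(1))
e=plan(L-58*b,rpy,1,start=e); e=plan(L+2*b,rpy,1,start=e,step=15)
E
```

```text
[-64. -10. 143. 165.  33. -79.] 0.0
[-64.  -5. 142. 166.  38. -81.] 0.0
[-64.   1. 142. 167.  43. -82.] 0.0
[-64.   7. 140. 168.  48. -84.] 0.0
[-64.  14. 139. 169.  53. -85.] 0.0
[[-0.88,0.01,0.06,0.01,-0.01,0,1],[-0.87,0.01,0.06,0.01,-0.01,0,1],[-0.88,0,0.06,0.01,0,0.01,1],[-0.87,0.01,0.05,0,-0.01,0,1]]
end [ 368.3 -521.3   95.1] [179.9 -80.  -55.1] 4
[[0.07,0,0.39,0,0,0,1],[0.07,0,0.4,0,0,0,1],[0.07,0,0.39,0,0,0,1],[0.07,0,0.4,0,0,0,1],[0.07,0,0.39,0,0,0,1]]
end [ 402.6 -570.6   95.1] [179.9 -80.  -55.1] 5
```

>>> apply_moves(deltas=[[0.96,0.08,0.41,-0.25,0.88,-0.52,1],[0.92,0.09,0.42,-0.28,0.87,-0.48,1],[0.89,0.1,0.42,-0.31,0.86,-0.42,1],[0.85,0.11,0.42,-0.33,0.85,-0.37,1],[0.8,0.11,0.41,-0.37,0.83,-0.33,1],[0.76,0.12,0.41,-0.39,0.8,-0.27,1],[0.71,0.12,0.39,-0.43,0.77,-0.23,1],[0.66,0.13,0.38,-0.45,0.75,-0.17,1]])

```text
time: 13.12
tool_pos: [408.8, -540.4, 315.4]
tcp_rot: [155.2, -46.1, 36.3]
ft_force: [-0.8, 0.7, 0.8]
finger_gap: 85.4
grip_force: 0.0
```

>>> apply_moves(deltas=[[0.61,0.12,0.36,-0.48,0.71,-0.14,1],[0.56,0.13,0.33,-0.5,0.68,-0.09,1],[0.51,0.12,0.32,-0.53,0.64,-0.04,1],[0.45,0.12,0.28,-0.55,0.59,0,1],[0.4,0.12,0.26,-0.58,0.55,0.03,1],[0.34,0.12,0.22,-0.59,0.5,0.07,1],[0.28,0.12,0.19,-0.61,0.45,0.11,1],[0.23,0.11,0.15,-0.62,0.39,0.14,1]])

```text
time: 14.12
tool_pos: [512.4, -524.0, 376.3]
tcp_rot: [115.3, -61.9, 60.1]
ft_force: [-0.1, 0.3, 0.3]
finger_gap: 85.6
grip_force: 0.0
```

>>> apply_moves(deltas=[[0.17,0.11,0.12,-0.63,0.35,0.17,1],[0.11,0.11,0.07,-0.64,0.29,0.2,1],[0.06,0.11,0.04,-0.65,0.23,0.23,1],[-0.01,0.11,-0.01,-0.64,0.18,0.24,1],[-0.06,0.11,-0.04,-0.65,0.12,0.27,1],[-0.13,0.11,-0.08,-0.65,0.07,0.29,1],[-0.18,0.11,-0.12,-0.64,0.01,0.3,1],[-0.24,0.12,-0.16,-0.64,-0.05,0.32,1]])

```text
time: 15.12
tool_pos: [501.5, -546.5, 376.9]
tcp_rot: [82.2, -72.4, 70.6]
ft_force: [-0.5, 0.6, 0.7]
finger_gap: 85.4
grip_force: 0.0
```

```bash
python3 - <<'E'
from jp import *
s=sense(); print(s['time'],s['joint_pos'].round(1),s['tool_pos'].round(1))
q=np.array([-63.6,-10.3,143,165.2,33.6,-79.1]); jrows([s['joint_pos'],q],1)
E
```

```text
15.125 [-70.9  -3.8 123.  119.1  52.6 -57.6] [ 501.5 -546.5  376.9]
[[-0.35,0.15,-0.2,-0.68,-0.11,0.36,1],[-0.4,0.13,-0.26,-0.67,-0.18,0.37,1],[-0.47,0.15,-0.28,-0.66,-0.23,0.38,1],[-0.53,0.15,-0.32,-0.63,-0.29,0.39,1],[-0.6,0.16,-0.35,-0.61,-0.35,0.39,1],[-0.67,0.17,-0.38,-0.58,-0.4,0.39,1],[-0.73,0.17,-0.39,-0.57,-0.45,0.39,1],[-0.8,0.19,-0.41,-0.53,-0.49,0.39,1]]
[[-0.85,0.2,-0.43,-0.5,-0.54,0.39,1],[-0.91,0.21,-0.43,-0.48,-0.58,0.39,1]]
end [ 375.4 -530.1  199.6] [179.6 -80.1 -54.9] 10 path [[493.0, -551.0, 368.0], [448.0, -556.0, 312.0], [391.0, -539.0, 225.0]]
```

>>> apply_moves(deltas=[[-0.35,0.15,-0.2,-0.68,-0.11,0.36,1],[-0.4,0.13,-0.26,-0.67,-0.18,0.37,1],[-0.47,0.15,-0.28,-0.66,-0.23,0.38,1],[-0.53,0.15,-0.32,-0.63,-0.29,0.39,1],[-0.6,0.16,-0.35,-0.61,-0.35,0.39,1],[-0.67,0.17,-0.38,-0.58,-0.4,0.39,1],[-0.73,0.17,-0.39,-0.57,-0.45,0.39,1],[-0.8,0.19,-0.41,-0.53,-0.49,0.39,1]])

```text
time: 16.12
tool_pos: [405.7, -545.8, 248.5]
tcp_rot: [148.4, -84.2, -18.9]
ft_force: [-0.2, 0.1, 0.1]
finger_gap: 85.6
grip_force: 0.0
```

>>> apply_moves(deltas=[[-0.85,0.2,-0.43,-0.5,-0.54,0.39,1],[-0.91,0.21,-0.43,-0.48,-0.58,0.39,1],[0,0,0,0,0,0,1]])

```text
time: 16.5
tool_pos: [375.4, -529.2, 198.1]
tcp_rot: [179.5, -80.0, -54.7]
ft_force: [0.7, -0.1, 0.5]
finger_gap: 85.4
grip_force: 0.0
```

```bash
python3 - <<'E'
from jp import *
from plan import plan
s=sense(); print(s['time'],s['joint_pos'].round(1),s['tool_pos'].round(1),s['tcp_rot'])
R=toolR(-55.2,10,-1); rpy=R.as_euler('xyz',degrees=True); b=np.array([np.cos(np.radians(-55.2)),np.sin(np.radians(-55.2)),0])
L=np.array([401.5,-569,95])
e=plan(L-58*b,rpy,1); e=plan(L+2*b,rpy,1,start=e,step=15)
E
```

```text
16.5 [-63.7  -9.9 142.9 164.9  33.8 -78.9] [ 375.4 -529.2  198.1] [179.47902357 -79.95617642 -54.6988343 ]
[[-0.86,0.01,0.06,0,0,0,1],[-0.86,0.01,0.07,0,0,0.01,1],[-0.86,0.01,0.06,0,0,0,1],[-0.86,0.01,0.07,0.01,0.01,0.01,1]]
end [ 368.5 -521.5   95.1] [-180.   -80.   -55.2] 4
[[0.09,0,0.49,0,0,0,1],[0.08,0,0.49,0,0,0,1],[0.09,0,0.49,0,0,0,1],[0.08,0,0.5,0,0,0,1]]
end [ 402.7 -570.7   94.9] [-180.   -80.   -55.2] 4
```

>>> apply_moves(deltas=[[-0.86,0.01,0.06,0,0,0,1],[-0.86,0.01,0.07,0,0,0,1],[-0.86,0.01,0.06,0,0,0,1],[-0.86,0.01,0.07,0,0,0,1]], grip_force=50)

```text
time: 17.0
tool_pos: [370.0, -523.8, 97.9]
tcp_rot: [179.2, -80.3, -54.3]
ft_force: [-0.2, 0.0, -0.3]
finger_gap: 85.3
grip_force: 0.0
```

>>> apply_moves(deltas=[[0.09,0,0.49,0,0,0,1],[0.08,0,0.49,0,0,0,1],[0.09,0,0.49,0,0,0,1],[0.08,0,0.5,0,0,0,1]])

```text
time: 17.5
tool_pos: [405.3, -573.7, 99.1]
tcp_rot: [179.2, -80.3, -54.3]
ft_force: [-0.4, 0.4, -0.1]
finger_gap: 85.3
grip_force: 0.0
```

>>> apply_moves(deltas=[[0,0,0,0,0,0,0],[0,0,0,0,0,0,0],[0,0,0,0,0,0,0],[0,0,0,0,0,0,0],[0,0,0,0,0,0,0]])

```text
time: 18.12
tool_pos: [403.9, -571.7, 96.8]
tcp_rot: [179.4, -80.1, -54.5]
ft_force: [-1.2, 2.1, 3.4]
finger_gap: 41.0
grip_force: 54.5
```

```bash
python3 - <<'E'
from jp import *
s=sense(); print(s['time'],s['joint_pos'].round(1),s['tool_pos'].round(1),s['tcp_rot'])
cv2.imwrite('pics/f0.png',cv2.resize(snapshot('side')[60:200,300:480,::-1],None,fx=4,fy=4))
x,R=s['tool_pos'],Ro.from_euler('xyz',s['tcp_rot'],degrees=True)
# lift, then swing to in front of the hook
q0=s['joint_pos']; q1,e1=ik(x+[-12,17,130],R,PAR,q0)
q2,e2=ik(light((-75,0,285-174+95)),toolR(-4.9,10,-1),PAR,[-40,-2,136,129,46,-56]); print(q1.round(1),e1,q2.round(1),e2)
jrows([q0,q1,q2],0)
E
```

```text
18.125 [-62.7  19.7 130.  170.4  50.1 -85.2] [ 403.9 -571.7   96.8] [179.35267339 -80.12359076 -54.51152339]
[-63.1 -10.1 138.8 164.   29.7 -77.5] 2.5579538487363607e-13 [-42.6  -9.2 141.  122.9  45.8 -50.5] 1.7053025658242404e-13
[[0.76,-0.04,-0.1,0.07,0,0.03,0],[0.77,-0.03,-0.18,0.04,0,0.01,0],[0.71,-0.01,-0.23,0.02,0,0.01,0],[0.68,0,-0.28,-0.02,0,-0.01,0],[0.64,0.02,-0.3,-0.04,0,-0.02,0],[0.59,0.05,-0.34,-0.07,0,-0.02,0],[0.04,-0.68,-0.03,0.51,0.09,-0.13,0],[0.04,-0.7,-0.04,0.51,0.09,-0.13,0]]
[[0.03,-0.7,-0.02,0.53,0.07,-0.12,0],[0.03,-0.72,-0.03,0.53,0.07,-0.12,0],[0.02,-0.72,-0.02,0.54,0.06,-0.11,0],[0.01,-0.72,-0.01,0.55,0.05,-0.1,0],[0.01,-0.74,-0.01,0.56,0.05,-0.1,0],[0,-0.74,-0.01,0.56,0.03,-0.09,0],[-0.01,-0.74,0,0.57,0.02,-0.09,0],[-0.02,-0.75,0.01,0.58,0.01,-0.08,0]]
[[-0.03,-0.76,0.01,0.58,0.01,-0.08,0],[-0.04,-0.76,0.01,0.59,-0.01,-0.07,0],[-0.04,-0.76,0.02,0.59,-0.02,-0.07,0],[-0.06,-0.77,0.03,0.6,-0.03,-0.06,0],[-0.06,-0.76,0.03,0.6,-0.05,-0.06,0],[-0.08,-0.77,0.04,0.61,-0.05,-0.05,0],[-0.09,-0.77,0.04,0.61,-0.07,-0.05,0],[-0.1,-0.77,0.05,0.61,-0.08,-0.05,0]]
[[-0.11,-0.78,0.06,0.61,-0.1,-0.04,0]]
end [ 609.4 -204.   205.9] [179.9 -80.   -4.8] 25 path [[406.0, -572.0, 120.0], [397.0, -559.0, 208.0], [440.0, -515.0, 230.0], [500.0, -451.0, 231.0], [549.0, -377.0, 227.0], [587.0, -294.0, 219.0], [609.0, -204.0, 206.0]]
```

View pics/f0.png

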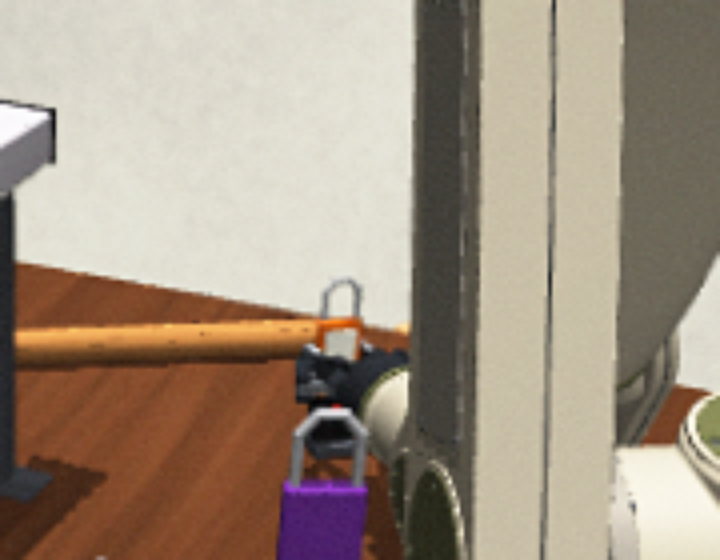

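The picture shows the lamp gripped low on its blade, at about (385,145), with the purple look-alike in front of the arm. The wrist would sweep through the purple one, so I'll plan a higher path and a 20° yawed approach, checking clearances along the way.

```bash
cat > clr.py <<'E'
from jp import *
def wrist(q):
    x,R=fk(q,PAR); w=x-R.apply([0,0,PAR[6]]); r=np.radians(q)
    el=Ro.from_euler('z',r[0]).apply([PAR[2],PAR[0],PAR[1]])+(Ro.from_euler('z',r[0])*Ro.from_euler('y',r[1])).apply([0,0,PAR[3]])
    return x,w,el
def segd(A,B,C,Dd):
    u=np.linspace(0,1,60); P=A+(B-A)*u[:,None]; Q=C+(Dd-C)*u[:,None]
    return np.min(np.linalg.norm(P[:,None]-Q[None],axis=2))
def check(qs):
    pts={'purple':(np.array([312.,-164,0]),np.array([312.,-164,254])),'green':(np.array([329.,-63,0]),np.array([329.,-63,140])),'stand':(np.array([439.,-47,0]),np.array([439.,-47,115])),
     'lumfront':(light((-50,-200,332)),light((-50,200,332)))}
    for a,b in zip(qs[:-1],qs[1:]):
        m={}
        for u in np.linspace(0,1,15):
            x,w,el=wrist(np.array(a)+(np.array(b)-a)*u)
            for k,(c,d) in pts.items(): m[k]=min(m.get(k,999),segd(x-(x-w)*.1,w,c,d),segd(w,el,c,d))
        print({k:round(v) for k,v in m.items()})
E
python3 - <<'E'
from clr import *
s=sense(); x,R=s['tool_pos'],Ro.from_euler('xyz',s['tcp_rot'],degrees=True); q0=s['joint_pos']
def I(p,az,th,seed):
    q,e=ik(p,toolR(az,th,-1),PAR,seed); print(q.round(1),round(e,1)); return q
q1=I(x+[10,-14,150],-54.5,20,[-63,-5,135,165,30,-78])
qm=I(np.array([500,-390,310]),-42,30,[-45,-12,130,165,30,-78])
qn=I(np.array([575,-200,300]),-25,25,[-30,-12,130,165,30,-78])
for az in(-25,-30):
  for th in (10,15):
    q2=I(light((-62,0,285-174+97)),az,th,[-25,-5,136,165,46,-80]); q3=I(light((-3,0,273-174+97)),az,th,q2); q4=I(light((-3,0,250-174+97)),az,th,q3)
    check([q0,q1,qm,qn,q2,q3,q4])
E
```

```text
[-62.5 -12.2 129.8 134.5  10.6 -47.8] 0.0
[-43.1 -35.2 132.8   2.6  22.4  87.1] 0.0
[-22.9 -42.3 140.8  -6.6  16.6  97.2] 0.0
[-20.2 -10.2 141.5 189.   31.6 -96.9] 0.0
[-17.8   2.2 131.8 192.5  34.6 -99.1] 0.0
[-17.8   6.4 131.2 191.6  38.1 -97.9] 0.0
{'purple': 152, 'green': 254, 'stand': 338, 'lumfront': 273}
{'purple': 194, 'green': 342, 'stand': 370, 'lumfront': 121}
{'purple': 166, 'green': 264, 'stand': 260, 'lumfront': 91}
{'purple': 94, 'green': 124, 'stand': 148, 'lumfront': 79}
{'purple': 94, 'green': 123, 'stand': 138, 'lumfront': 123}
{'purple': 112, 'green': 102, 'stand': 117, 'lumfront': 125}
[ -20.3  -14.9  140.9  192.5   21.4 -100.4] 0.0
[ -17.9   -1.9  131.4  196.2   25.3 -102.9] 0.0
[ -17.9    2.   131.   194.4   28.6 -100.8] 0.0
{'purple': 152, 'green': 254, 'stand': 338, 'lumfront': 273}
{'purple': 194, 'green': 342, 'stand': 370, 'lumfront': 121}
{'purple': 166, 'green': 264, 'stand': 260, 'lumfront': 91}
{'purple': 99, 'green': 150, 'stand': 164, 'lumfront': 66}
{'purple': 99, 'green': 150, 'stand': 160, 'lumfront': 117}
{'purple': 115, 'green': 132, 'stand': 13
[... 335 characters left out ...]
ront': 91}
{'purple': 120, 'green': 126, 'stand': 140, 'lumfront': 50}
{'purple': 120, 'green': 126, 'stand': 132, 'lumfront': 122}
{'purple': 140, 'green': 111, 'stand': 110, 'lumfront': 125}
[ -15.1  -12.9  139.4  215.5   25.2 -118.9] 0.0
[ -13.6   -0.3  129.9  215.    28.4 -117.3] 0.0
[ -13.6    3.4  129.5  211.7   31.3 -113.5] 0.0
{'purple': 152, 'green': 254, 'stand': 338, 'lumfront': 273}
{'purple': 194, 'green': 342, 'stand': 370, 'lumfront': 121}
{'purple': 166, 'green': 264, 'stand': 260, 'lumfront': 91}
{'purple': 123, 'green': 152, 'stand': 158, 'lumfront': 34}
{'purple': 123, 'green': 152, 'stand': 155, 'lumfront': 117}
{'purple': 143, 'green': 139, 'stand': 133, 'lumfront': 117}
```

```bash
python3 - <<'E'
from clr import *
s=sense(); x,R=s['tool_pos'],Ro.from_euler('xyz',s['tcp_rot'],degrees=True); q0=s['joint_pos']
def I(p,az,th,seed):
    q,e=ik(p,toolR(az,th,-1),PAR,seed); print(q.round(1),round(e,1)); return q
q1=I(x+[0,0,95],-54.5,10,[-63,0,135,165,40,-78])
for az in(5,10,15):
  for th in (5,10):
    qm=I(light((-85,-110,275-174+97)),az-20,th,[-55,-2,135,140,46,-60])
    q2=I(light((-60,0,280-174+97)),az,th,[-45,-5,136,120,46,-50]); q3=I(light((-3,0,273-174+97)),az,th,q2); q4=I(light((-3,0,250-174+97)),az,th,q3)
    check([q0,q1,qm,q2,q3,q4])
E
```

```text
[-6.330e+01  1.000e-01  1.347e+02  1.650e+02  3.560e+01 -7.930e+01] 0.0
[-50.1   2.2 136.7 134.2  53.  -61.7] 0.0
[-48.6   5.  132.8 115.4  62.5 -52.4] 0.0
[-43.   12.5 125.2 120.4  59.1 -54.4] 0.0
[-43.   16.4 124.4 121.9  60.7 -57.4] 0.0
{'purple': 152, 'green': 254, 'stand': 338, 'lumfront': 302}
{'purple': 72, 'green': 194, 'stand': 240, 'lumfront': 148}
{'purple': 68, 'green': 189, 'stand': 202, 'lumfront': 133}
{'purple': 57, 'green': 189, 'stand': 202, 'lumfront': 130}
{'purple': 51, 'green': 188, 'stand': 199, 'lumfront': 131}
[-49.7  -3.5 137.2 127.7  45.1 -54.5] 0.0
[-48.   -0.2 133.2 109.4  56.5 -45.5] 0.0
[-42.6   7.9 125.6 114.5  53.  -48. ] 0.0
[-42.6  11.7 125.  116.6  54.4 -51.5] 0.0
{'purple': 152, 'green': 254, 'stand': 338, 'lumfront': 302}
{'purple': 72, 'green': 207, 'stand': 248, 'lumfront': 145}
{'purple': 69, 'green': 201, 'stand': 209, 'lumfront': 130}
{'purple': 68, 'green': 201, 'stand': 209, 'lumfront': 126}
{'purple': 59, 'green': 199, 'stand': 208, 'lumfront': 126}
[-54.    4.4 134.3 124.8  57.5 -57. ] 0.0
[-51.1   8.2 129.2 108.7  67.  -49.9] 0.0
[-45.6
[... 1092 characters left out ...]
 'green': 241, 'stand': 270, 'lumfront': 146}
{'purple': 116, 'green': 230, 'stand': 224, 'lumfront': 133}
{'purple': 105, 'green': 230, 'stand': 224, 'lumfront': 130}
{'purple': 99, 'green': 240, 'stand': 233, 'lumfront': 131}
[-56.8   2.  131.7 110.9  56.  -46.8] 0.0
[-52.5   6.8 125.8  98.   66.7 -42.2] 0.0
[-47.1  13.8 118.6 101.8  62.8 -42.8] 0.0
[-47.1  17.1 118.1 103.2  63.4 -45.8] 0.0
{'purple': 152, 'green': 254, 'stand': 338, 'lumfront': 302}
{'purple': 124, 'green': 250, 'stand': 275, 'lumfront': 141}
{'purple': 121, 'green': 238, 'stand': 229, 'lumfront': 130}
{'purple': 115, 'green': 238, 'stand': 229, 'lumfront': 125}
{'purple': 107, 'green': 248, 'stand': 238, 'lumfront': 125}
```

```bash
python3 - <<'E'
from clr import *
s=sense(); x,R=s['tool_pos'],Ro.from_euler('xyz',s['tcp_rot'],degrees=True); q0=s['joint_pos']
def I(p,az,th,seed):
    q,e=ik(p,toolR(az,th,-1),PAR,seed); print(q.round(1),round(e,1)); return q
q1=I(x+[0,0,95],-54.5,10,[-63,0,135,165,40,-78])
qm=I(light((-85,-110,280-174+97)),-5,10,[-55,-2,135,120,46,-50])
q2=I(light((-60,0,281-174+97))+[3.4,.9,0],15,10,qm)
check([q0,q1,qm,q2]); jrows([q0,q1,qm,q2],0)
E
```

```text
[-6.330e+01  1.000e-01  1.347e+02  1.650e+02  3.560e+01 -7.930e+01] 0.0
[-56.8   1.1 131.9 110.4  55.7 -45.9] 0.0
[-52.    6.9 125.5  98.2  66.4 -42.1] 0.0
{'purple': 152, 'green': 254, 'stand': 338, 'lumfront': 302}
{'purple': 124, 'green': 252, 'stand': 277, 'lumfront': 137}
{'purple': 121, 'green': 239, 'stand': 230, 'lumfront': 128}
[[0.64,-0.03,-0.01,0.07,0,0.02,0],[0.65,-0.01,-0.08,0.05,-0.01,0.01,0],[0.63,-0.01,-0.12,0.03,0,0,0],[0.61,0.02,-0.15,0.01,-0.01,-0.01,0],[0.59,0.03,-0.19,-0.02,-0.01,-0.02,0],[0.23,-0.66,0.03,0.62,0.22,-0.18,0],[0.21,-0.67,0.03,0.63,0.19,-0.16,0],[0.18,-0.69,0.03,0.65,0.17,-0.15,0]]
[[0.16,-0.71,0.03,0.67,0.14,-0.14,0],[0.14,-0.72,0.04,0.69,0.11,-0.13,0],[0.1,-0.73,0.04,0.71,0.08,-0.11,0],[0.09,-0.74,0.04,0.71,0.06,-0.11,0],[0.05,-0.74,0.05,0.73,0.02,-0.09,0],[0.02,-0.76,0.05,0.75,-0.01,-0.08,0],[0,-0.75,0.05,0.74,-0.04,-0.07,0],[-0.04,-0.76,0.06,0.76,-0.07,-0.05,0]]
[[-0.07,-0.76,0.06,0.76,-0.11,-0.05,0],[-0.09,-0.76,0.05,0.77,-0.14,-0.03,0],[-0.13,-0.76,0.07,0.76,-0.18,-0.02,0],[-0.16,-0.75,0.06,0.76,-0.22,0,0],[0.09,-0.61,0.24,0.71,0.04,-0.15,0],[0.07,-0.6,0.24,0.71,0.02,-0.15,0],[0.05,-0.6,0.24,0.71,0,-0.13,0],[0.04,-0.59,0.24,0.72,0,-0.11,0]]
[[0.03,-0.58,0.23,0.73,-0.02,-0.11,0],[0.01,-0.58,0.24,0.72,-0.02,-0.1,0]]
end [ 627.5 -204.4  203.9] [179.9 -80.   15.1] 26 path [[406.0, -574.0, 116.0], [404.0, -572.0, 192.0], [471.0, -525.0, 214.0], [530.0, -459.0, 222.0], [572.0, -378.0, 216.0], [599.0, -295.0, 204.0], [624.0, -223.0, 205.0]]
```

>>> apply_moves(deltas=[[0.64,-0.03,-0.01,0.07,0,0.02,0],[0.65,-0.01,-0.08,0.05,-0.01,0.01,0],[0.63,-0.01,-0.12,0.03,0,0,0],[0.61,0.02,-0.15,0.01,-0.01,-0.01,0],[0.59,0.03,-0.19,-0.02,-0.01,-0.02,0],[0.23,-0.66,0.03,0.62,0.22,-0.18,0],[0.21,-0.67,0.03,0.63,0.19,-0.16,0],[0.18,-0.69,0.03,0.65,0.17,-0.15,0]])

```text
time: 19.18
tool_pos: [454.8, -537.5, 207.7]
tcp_rot: [173.1, -82.3, -38.7]
ft_force: [0.9, -0.2, -3.9]
finger_gap: 40.9
grip_force: 54.2
```

>>> apply_moves(deltas=[[0.16,-0.71,0.03,0.67,0.14,-0.14,0],[0.14,-0.72,0.04,0.69,0.11,-0.13,0],[0.1,-0.73,0.04,0.71,0.08,-0.11,0],[0.09,-0.74,0.04,0.71,0.06,-0.11,0],[0.05,-0.74,0.05,0.73,0.02,-0.09,0],[0.02,-0.76,0.05,0.75,-0.01,-0.08,0],[0,-0.75,0.05,0.74,-0.04,-0.07,0],[-0.04,-0.76,0.06,0.76,-0.07,-0.05,0]])

```text
time: 20.18
tool_pos: [563.4, -398.4, 217.1]
tcp_rot: [168.0, -82.8, -7.0]
ft_force: [0.1, 0.8, -2.4]
finger_gap: 40.8
grip_force: 54.2
```

>>> apply_moves(deltas=[[-0.07,-0.76,0.06,0.76,-0.11,-0.05,0],[-0.09,-0.76,0.05,0.77,-0.14,-0.03,0],[-0.13,-0.76,0.07,0.76,-0.18,-0.02,0],[-0.16,-0.75,0.06,0.76,-0.22,0,0],[0.09,-0.61,0.24,0.71,0.04,-0.15,0],[0.07,-0.6,0.24,0.71,0.02,-0.15,0],[0.05,-0.6,0.24,0.71,0,-0.13,0],[0.04,-0.59,0.24,0.72,0,-0.11,0]])

```text
time: 21.18
tool_pos: [620.2, -240.1, 205.1]
tcp_rot: [178.8, -80.2, 9.6]
ft_force: [-1.0, 0.4, -3.2]
finger_gap: 40.9
grip_force: 54.2
```

>>> apply_moves(deltas=[[0.03,-0.58,0.23,0.73,-0.02,-0.11,0],[0.01,-0.58,0.24,0.72,-0.02,-0.1,0],[0,0,0,0,0,0,0]])

```text
time: 21.55
tool_pos: [627.8, -203.7, 203.5]
tcp_rot: [-179.9, -80.0, 15.0]
ft_force: [-0.7, -0.1, -2.8]
finger_gap: 40.8
grip_force: 54.2
```

```bash
python3 - <<'E'
from geo import *
s=sense(); print(s['time'],s['joint_pos'].round(1),s['tool_pos'].round(1),s['tcp_rot'].round(1),s['finger_gap'])
S=snapshot('side');T=snapshot('top'); cv2.imwrite('pics/s3.png',S[:,:,::-1]);cv2.imwrite('pics/t3.png',T[:,:,::-1])
a=cv2.resize(S[80:210,220:350,::-1],None,fx=4.5,fy=4.5,interpolation=cv2.INTER_CUBIC); b=cv2.resize(T[110:200,370:415,::-1],None,fx=4.5,fy=4.5)
b=cv2.copyMakeBorder(b,0,a.shape[0]-b.shape[0],0,0,0); cv2.imwrite('pics/g.png',np.hstack([a,b]))
print('hook seat px',proj('side',light((-3,0,250))),'tip',proj('side',light((-20,0,260))),'stem top',proj('side',light((8,0,310))))
R=Ro.from_euler('xyz',s['tcp_rot'],degrees=True)
print('eye px pred',proj('side',s['tool_pos']-R.apply([0,0,1])*3.5*[1,1,0]+[0,0,174-96.8]))
print('glue',onz('side',[(281,193)],0),'glue cap',tri((281,152),(408,155)))
E
```

```text
21.55 [-52.    7.3 125.3  98.2  66.5 -42.2] [ 627.8 -203.7  203.5] [-179.9  -80.    15. ] 40.84070616571983
hook seat px [[269.64465889 136.25607103]] tip [[274.12805513 134.42993521]] stem top [[265.86355781 117.90714285]]
eye px pred [[284.8128354  130.93169012]]
glue [[ 683.11513985 -278.92295891    0.        ]] glue cap [ 668.1138622  -278.6733183   163.74636989]
```

View pics/g.png

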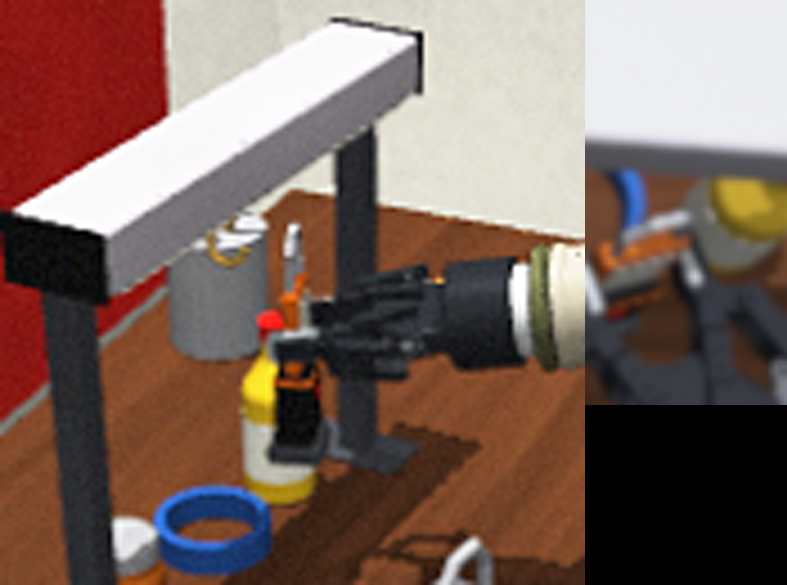

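The eye shows at about (285,130), as predicted, and the hook's tip at about (275,134), also as predicted. The lamp clears the glue bottle. I'll move forward over the tip, then down.

```bash
python3 - <<'E'
from clr import *
from plan import plan
s=sense(); x,R=s['tool_pos'],s['tcp_rot']; d=light((56.5,-.8,0),(0,0))
e=plan(x+d,R,0,step=14); e=plan(x+d+[0,0,-28],R,0,start=e,step=10)
E
```

```text
[[0.06,0.13,0.35,0,0,0,0],[0.06,0.13,0.35,0,0,0,0],[0.06,0.13,0.35,0,0,0,0],[0.06,0.14,0.34,0,0,0,0],[0.07,0.13,0.35,0,0,0,0]]
end [ 684.  -210.1  203.7] [-179.9  -80.    14.9] 5
[[-0.31,0,0.05,0,0,0,0],[-0.31,0,0.05,0,0,0,0],[-0.3,0.01,0.06,0,0,0,0]]
end [ 684.  -210.4  175.7] [-179.9  -80.    14.9] 3
```

>>> apply_moves(deltas=[[0.06,0.13,0.35,0,0,0,0],[0.06,0.13,0.35,0,0,0,0],[0.06,0.13,0.35,0,0,0,0],[0.06,0.13,0.35,0,0,0,0],[0.06,0.13,0.35,0,0,0,0],[0,0,0,0,0,0,0]])

```text
time: 22.4
tool_pos: [684.6, -209.2, 202.9]
tcp_rot: [-179.8, -80.0, 14.8]
ft_force: [0.8, 0.4, -4.8]
finger_gap: 40.7
grip_force: 54.0
```

>>> apply_moves(deltas=[[-0.31,0,0.05,0,0,0,0],[-0.31,0,0.05,0,0,0,0],[-0.25,0,0.05,0,0,0,0],[0,0,0,0,0,0,0]])

```text
time: 22.9
tool_pos: [683.6, -209.4, 175.7]
tcp_rot: [-179.4, -79.9, 14.4]
ft_force: [0.4, 0.3, -2.3]
finger_gap: 41.0
grip_force: 54.2
```

>>> apply_moves(deltas=[[-0.05,0,0.01,0,0,0,0],[-0.05,0,0.01,0,0,0,0]])

```text
time: 23.15
tool_pos: [684.2, -209.7, 174.3]
tcp_rot: [179.9, -80.0, 15.1]
ft_force: [-1.1, -0.6, -2.9]
finger_gap: 41.1
grip_force: 54.2
```

>>> apply_moves(deltas=[[-0.04,0,0.01,0,0,0,0],[-0.03,0,0,0,0,0,0]])

```text
time: 23.4
tool_pos: [684.1, -209.7, 172.3]
tcp_rot: [179.9, -80.0, 15.1]
ft_force: [-1.1, 0.2, -0.0]
finger_gap: 40.8
grip_force: 54.2
```

>>> apply_moves(deltas=[[-0.04,0,0.01,0,0,0,0],[0,0,0,0,0,0,0]])

```text
time: 23.65
tool_pos: [684.5, -209.7, 172.0]
tcp_rot: [179.6, -80.1, 15.4]
ft_force: [-1.6, 1.8, 5.0]
finger_gap: 40.9
grip_force: 54.4
```

```bash
python3 - <<'E'
from geo import *
s=sense(); print(s['tool_pos'].round(1),s['ft_force'].round(1))
S=snapshot('side'); cv2.imwrite('pics/s4.png',S[:,:,::-1])
h=cv2.cvtColor(S[100:215,240:330],cv2.COLOR_RGB2HSV)
for n,lo,hi in(('orange',(5,150,120),(17,255,255)),('brass',(17,90,80),(24,255,255))):
    m=cv2.inRange(h,lo,hi); k,_,st,c=cv2.connectedComponentsWithStats(m); print(n,[(st[i].tolist(),(c[i]+[240,100]).round(1).tolist()) for i in range(1,k) if st[i,4]>5])
E
```

```text
[ 684.5 -209.7  172. ] [-1.6  1.8  5. ]
orange [([39, 22, 15, 27, 283], [286.5, 134.6]), ([64, 27, 16, 17, 178], [310.3, 133.9]), ([76, 31, 14, 12, 80], [323.7, 136.2]), ([3, 47, 31, 48, 769], [253.7, 171.9]), ([28, 46, 5, 12, 34], [269.8, 151.7]), ([64, 65, 26, 34, 404], [319.7, 179.9]), ([28, 66, 4, 2, 6], [269.5, 166.3]), ([50, 70, 4, 2, 7], [291.7, 170.4]), ([53, 83, 4, 3, 6], [294.5, 183.7]), ([41, 93, 5, 3, 9], [282.3, 193.7]), ([21, 96, 14, 4, 37], [267.2, 197.4]), ([6, 105, 11, 8, 44], [250.7, 209.3]), ([18, 107, 3, 3, 7], [258.7, 208.0]), ([18, 108, 10, 7, 30], [261.9, 210.8])]
brass [([26, 32, 3, 6, 13], [266.8, 134.6]), ([31, 35, 5, 5, 13], [272.8, 136.8]), ([36, 65, 14, 10, 83], [281.7, 170.5]), ([35, 85, 16, 7, 63], [283.0, 188.6])]
```

>>> apply_moves(deltas=[[0.03,0,0,0,0,0,0.5],[0,0,0,0,0,0,0.7],[0,0,0,0,0,0,0.7],[0,0,0,0,0,0,0.7],[0,0,0,0,0,0,0.7]])

```text
time: 24.32
tool_pos: [684.2, -209.5, 171.3]
tcp_rot: [-179.9, -80.0, 14.9]
ft_force: [-1.0, 0.2, -0.0]
finger_gap: 60.0
grip_force: 0.0
```

>>> apply_moves(deltas=[[0,0,-0.2,0,0,0,0.7],[0,0,-0.4,0,0,0,0.7],[0,0,-0.5,0,0,0,0.7],[0,0,-0.6,0,0,0,0.7],[0,0,-0.7,0,0,0,0.7],[0,0,-0.7,0,0,0,0.7]])

```text
time: 25.08
tool_pos: [594.2, -233.7, 187.9]
tcp_rot: [-180.0, -80.0, 14.9]
ft_force: [0.4, -0.5, -0.1]
finger_gap: 59.6
grip_force: 0.0
```

```bash
python3 - <<'E'
from clr import *
s=sense(); print(s['time'],s['joint_pos'].round(1),s['tool_pos'].round(1))
S=snapshot('side');T=snapshot('top'); cv2.imwrite('pics/s5.png',S[:,:,::-1]);cv2.imwrite('pics/t5.png',T[:,:,::-1])
a=cv2.resize(S[100:200,230:330,::-1],None,fx=4,fy=4,interpolation=cv2.INTER_CUBIC); cv2.imwrite('pics/hang.png',a)
def cen(n,I,lo,hi,box):
    x,y,w,h=box; m=cv2.inRange(cv2.cvtColor(I[y:y+h,x:x+w],cv2.COLOR_RGB2HSV),lo,hi); k,_,st,c=cv2.connectedComponentsWithStats(m)
    for i in range(1,k):
        if st[i,4]>15: print(n,st[i].tolist(),(c[i]+[x,y]).round(1))
cen('orange',S,(5,150,120),(17,255,255),(255,110,40,80))
print('exp blade mid',proj('side',light((-3,0,250-174+115))),'foot',proj('side',light((-3,0,76))))
# go to a tool-down pose near the console
a=np.radians(13.07); c=np.array([594.7,306.8,159.6]); ax=np.array([np.cos(a),np.sin(a),0])
for yaw in(13,103,-77):
  for th in(0,):
    q,e=ik(c+[0,0,120]-20*ax,Ro.from_euler('xyz',[180,0,yaw],degrees=True),PAR,[25,15,80,0,90,0]); print(yaw,q.round(1),round(e,1))
E
```

```text
25.075 [-58.2   9.6 125.1  94.7  71.  -44. ] [ 594.2 -233.7  187.9]
orange [24, 12, 15, 50, 481] [287.6 142.9]
orange [0, 36, 20, 44, 427] [261.7 169. ]
exp blade mid [[270.38457818 153.00067461]] foot [[271.76119831 183.81410741]]
13 [ 23.2  14.6  73.7  -0.   91.7 100.2] 0.0
103 [23.2 14.6 73.7 -0.  91.7 10.2] 0.0
-77 [  29.1   14.    75.    -6.3   90.2 -152.3] 61.2
```

View pics/hang.png

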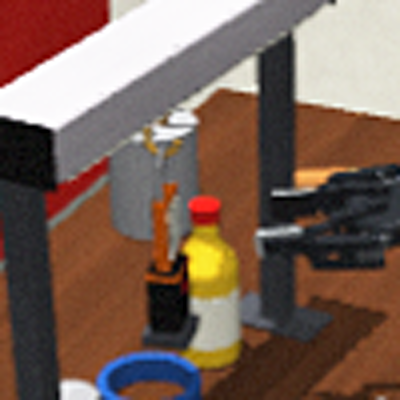

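The lamp hangs by its eye on the hook, at about (271,150), upright and free of the gripper. Next is the console.

```bash
python3 - <<'E'
from clr import *
s=sense(); q0=s['joint_pos']
def I(p,yaw,seed):
    q,e=ik(np.array(p),Ro.from_euler('xyz',[180,0,yaw],degrees=True),PAR,seed); print(q.round(1),round(e,1)); return q
qA=I((380,-330,380),-210,[-45,0,80,0,95,-60])
qB=I((470,40,380),-185,[0,0,80,0,95,-70])
a=np.radians(13.07); ax=np.array([np.cos(a),np.sin(a),0]); c=np.array([594.7,306.8,159.6])
qC=I(c-15*ax+[0,0,60],-167,[23,15,74,0,92,-80])
check([q0,qA,qB,qC]); jrows([q0,qA,qB,qC],0,rmax=.078,tmax=29)
E
```

```text
[ -46.8   -8.4   87.1   -0.   101.3 -106.8] 0.0
[ -1.4 -13.3  91.4   0.  101.9 -86.4] 0.0
[ 23.1  16.5  77.6  -0.   85.8 -79.9] 0.0
{'purple': 142, 'green': 249, 'stand': 221, 'lumfront': 128}
{'purple': 214, 'green': 312, 'stand': 303, 'lumfront': 189}
{'purple': 304, 'green': 326, 'stand': 311, 'lumfront': 179}
[[0.15,-0.18,0.08,0.48,-0.15,-0.83,0],[0.17,-0.21,0.06,0.48,-0.15,-0.82,0],[0.17,-0.19,0.05,0.48,-0.15,-0.82,0],[0.16,-0.18,0.03,0.48,-0.14,-0.82,0],[0.16,-0.16,0.02,0.47,-0.15,-0.8,0],[0.14,-0.15,0,0.48,-0.15,-0.81,0],[0.14,-0.13,-0.02,0.48,-0.14,-0.79,0],[0.13,-0.13,-0.03,0.48,-0.14,-0.79,0]]
[[0.12,-0.12,-0.04,0.48,-0.15,-0.78,0],[0.1,-0.11,-0.07,0.48,-0.14,-0.78,0],[0.1,-0.1,-0.08,0.49,-0.14,-0.76,0],[0.08,-0.1,-0.09,0.48,-0.15,-0.75,0],[0.08,-0.1,-0.12,0.49,-0.14,-0.75,0],[0.06,-0.09,-0.13,0.49,-0.14,-0.73,0],[0.05,-0.1,-0.15,0.5,-0.14,-0.72,0],[0.05,-0.1,-0.16,0.5,-0.14,-0.72,0]]
[[0.03,-0.1,-0.18,0.5,-0.14,-0.7,0],[0.02,-0.1,-0.2,0.5,-0.13,-0.68,0],[0.02,-0.12,-0.22,0.51,-0.14,-0.67,0],[0.01,-0.11,-0.23,0.51,-0.13,-0.66,0],[0,-0.13,-0.25,0.52,-0.13,-0.65,0],[-0.01,-0.
[... 1300 characters left out ...]
,0,-0.28,0],[-0.31,0.63,0.39,0,0,-0.28,0],[-0.29,0.65,0.41,0,0,-0.28,0]]
[[-0.27,0.66,0.43,0,0,-0.28,0],[-0.25,0.67,0.44,0,0,-0.28,0],[-0.24,0.68,0.45,0,0,-0.28,0],[-0.22,0.7,0.48,0,0,-0.28,0],[-0.2,0.71,0.48,0,0,-0.28,0]]
end [580.1 303.5 219.7] [ 180.    0. -167.] 69 path [[596.0, -228.0, 192.0], [595.0, -202.0, 207.0], [585.0, -184.0, 217.0], [569.0, -176.0, 223.0], [547.0, -179.0, 229.0], [522.0, -193.0, 239.0], [493.0, -215.0, 254.0], [463.0, -245.0, 277.0], [432.0, -279.0, 311.0], [398.0, -314.0, 354.0], [408.0, -288.0, 380.0], [450.0, -198.0, 380.0], [472.0, -103.0, 380.0], [476.0, -7.0, 380.0], [495.0, 70.0, 363.0], [538.0, 138.0, 323.0], [567.0, 217.0, 275.0], [580.0, 304.0, 220.0]]
```

>>> apply_moves(deltas=[[0.15,-0.18,0.08,0.48,-0.15,-0.83,0],[0.17,-0.21,0.06,0.48,-0.15,-0.82,0],[0.17,-0.19,0.05,0.48,-0.15,-0.82,0],[0.16,-0.18,0.03,0.48,-0.14,-0.82,0],[0.16,-0.16,0.02,0.47,-0.15,-0.8,0],[0.14,-0.15,0,0.48,-0.15,-0.81,0],[0.14,-0.13,-0.02,0.48,-0.14,-0.79,0],[0.13,-0.13,-0.03,0.48,-0.14,-0.79,0]])

```text
time: 26.18
tool_pos: [589.5, -186.9, 214.4]
tcp_rot: [128.6, -58.2, 87.2]
ft_force: [0.0, 0.4, -0.7]
finger_gap: 0.2
grip_force: 0.0
```

>>> apply_moves(deltas=[[0.12,-0.12,-0.04,0.48,-0.15,-0.78,0],[0.1,-0.11,-0.07,0.48,-0.14,-0.78,0],[0.1,-0.1,-0.08,0.49,-0.14,-0.76,0],[0.08,-0.1,-0.09,0.48,-0.15,-0.75,0],[0.08,-0.1,-0.12,0.49,-0.14,-0.75,0],[0.06,-0.09,-0.13,0.49,-0.14,-0.73,0],[0.05,-0.1,-0.15,0.5,-0.14,-0.72,0],[0.05,-0.1,-0.16,0.5,-0.14,-0.72,0]])

```text
time: 27.18
tool_pos: [554.0, -176.3, 227.4]
tcp_rot: [132.4, -33.6, 106.7]
ft_force: [0.6, 0.7, 0.2]
finger_gap: -0.4
grip_force: 0.0
```

>>> apply_moves(deltas=[[0.03,-0.1,-0.18,0.5,-0.14,-0.7,0],[0.02,-0.1,-0.2,0.5,-0.13,-0.68,0],[0.02,-0.12,-0.22,0.51,-0.14,-0.67,0],[0.01,-0.11,-0.23,0.51,-0.13,-0.66,0],[0,-0.13,-0.25,0.52,-0.13,-0.65,0],[-0.01,-0.14,-0.27,0.52,-0.12,-0.63,0],[-0.01,-0.14,-0.28,0.52,-0.12,-0.62,0],[-0.01,-0.16,-0.3,0.53,-0.12,-0.59,0]])

```text
time: 28.18
tool_pos: [501.8, -208.2, 249.3]
tcp_rot: [145.0, -14.2, 122.6]
ft_force: [0.1, 0.3, 0.0]
finger_gap: -0.2
grip_force: 0.0
```

>>> apply_moves(deltas=[[-0.01,-0.17,-0.31,0.53,-0.11,-0.59,0],[-0.02,-0.18,-0.33,0.54,-0.1,-0.57,0],[-0.01,-0.2,-0.34,0.53,-0.1,-0.54,0],[-0.01,-0.21,-0.35,0.55,-0.1,-0.54,0],[-0.01,-0.23,-0.37,0.54,-0.09,-0.51,0],[0,-0.24,-0.38,0.54,-0.07,-0.5,0],[0.01,-0.26,-0.39,0.55,-0.08,-0.47,0],[0.01,-0.27,-0.41,0.55,-0.06,-0.46,0]])

```text
time: 29.18
tool_pos: [440.7, -269.9, 301.2]
tcp_rot: [162.7, -2.7, 138.3]
ft_force: [-0.3, 0.0, 1.0]
finger_gap: 0.3
grip_force: 0.0
```

>>> apply_moves(deltas=[[0.02,-0.28,-0.41,0.55,-0.05,-0.44,0],[0.04,-0.3,-0.42,0.55,-0.05,-0.42,0],[0.05,-0.32,-0.43,0.55,-0.03,-0.41,0],[0.06,-0.32,-0.44,0.55,-0.03,-0.38,0],[0.08,-0.35,-0.44,0.55,-0.01,-0.36,0],[0.09,-0.35,-0.45,0.54,-0.01,-0.34,0],[0.12,-0.37,-0.46,0.54,0.01,-0.32,0],[-0.08,0.84,0,0,0,-0.34,0]])

```text
time: 30.18
tool_pos: [395.8, -309.7, 381.1]
tcp_rot: [-179.9, 0.1, 151.6]
ft_force: [1.0, 1.1, 0.0]
finger_gap: -0.1
grip_force: 0.0
```

>>> apply_moves(deltas=[[-0.05,0.84,0,0,0,-0.34,0],[-0.04,0.83,0,0,0,-0.35,0],[-0.01,0.83,-0.01,0,0,-0.34,0],[0,0.82,0,0,0,-0.34,0],[0.02,0.83,0,0,0,-0.34,0],[0.05,0.81,0,0,0,-0.34,0],[0.06,0.82,0,0,0,-0.34,0],[0.07,0.81,0,0,0,-0.34,0]])

```text
time: 31.18
tool_pos: [469.9, -125.5, 379.9]
tcp_rot: [180.0, -0.0, 164.2]
ft_force: [-0.3, -0.2, 0.0]
finger_gap: 0.2
grip_force: 0.0
```

>>> apply_moves(deltas=[[0.1,0.8,0,0,0,-0.34,0],[0.11,0.8,0,0,0,-0.34,0],[0.14,0.79,0.01,0,0,-0.34,0],[0.15,0.79,0,0,0,-0.34,0],[0.16,0.78,0,0,0,-0.34,0],[0.19,0.77,0,0,0,-0.35,0],[0.2,0.77,0.01,0,0,-0.34,0]])

```text
time: 32.05
tool_pos: [470.7, 41.7, 379.5]
tcp_rot: [180.0, -0.0, 175.2]
ft_force: [0.1, 0.3, 0.2]
finger_gap: 0.2
grip_force: 0.0
```

```bash
python3 - <<'E'
from clr import *
from plan import plan
s=sense(); print(s['time'],s['joint_pos'].round(1),s['tool_pos'].round(1),s['tcp_rot'].round(1),s['finger_gap'])
T=snapshot('top'); S=snapshot('side')
ya=(20,120,100);yb=(35,255,255)
def cen(I,lo,hi,box):
    x,y,w,h=box; m=cv2.inRange(cv2.cvtColor(I[y:y+h,x:x+w],cv2.COLOR_RGB2HSV),lo,hi); k,_,st,c=cv2.connectedComponentsWithStats(m); i=1+np.argmax(st[1:,4]); return c[i]+[x,y],st[i,4]
b1=cen(S,ya,yb,(190,250,30,30));b2=cen(T,ya,yb,(140,180,20,20)); print(b1,b2,tri(b1[0],b2[0]))
l1=cen(S,(0,0,190),(180,40,255),(188,264,14,12));l2=cen(T,(0,0,190),(180,40,255),(122,186,14,10)); print(l1,l2)
a=np.radians(13.07); ax=np.array([np.cos(a),np.sin(a),0]); c=np.array([594.7,306.8,159.6])
plan(c-13*ax+[0,0,40],(180,0,-167),0)
E
```

```text
32.05 [ -1.2 -13.2  91.4   0.  101.8 -86.4] [470.7  41.7 379.5] [180.   -0.  175.2] 0.20335553692029928
(array([202.61290323, 264.35483871]), np.int32(31)) (array([149.47727273, 189.09090909]), np.int32(44)) [594.71255856 306.8201778  159.59533342]
(array([194.23076923, 269.1025641 ]), np.int32(39)) (array([128.9047619 , 190.69047619]), np.int32(42))
[[-0.23,0.69,0.46,0,0,-0.3,0],[-0.25,0.68,0.46,0,0,-0.3,0],[-0.26,0.68,0.46,0,0,-0.3,0],[-0.28,0.67,0.46,0,0,-0.3,0],[-0.3,0.67,0.46,0,0,-0.3,0],[-0.31,0.66,0.46,0,0,-0.3,0],[-0.33,0.65,0.46,0,0,-0.29,0],[-0.34,0.64,0.46,0,0,-0.3,0]]
[[-0.36,0.63,0.47,0,0,-0.29,0],[-0.37,0.63,0.46,0,0,-0.3,0],[-0.38,0.62,0.47,0.01,0,-0.29,0],[-0.4,0.61,0.46,0,0,-0.3,0],[-0.42,0.6,0.47,0.01,0,-0.29,0]]
end [582.1 304.  199.5] [-180.   -0. -167.] 13
```

```bash
python3 - <<'E'
from plan import *
a=np.radians(13.07); ax=np.array([np.cos(a),np.sin(a),0]); c=np.array([594.7,306.8,159.6])
e=plan(c-8*ax+[0,0,30],(180,0,-167),0)
E
```

```text
[[-0.24,0.69,0.49,0,0,-0.3,0],[-0.26,0.69,0.49,0,0,-0.3,0],[-0.28,0.68,0.49,0,0,-0.3,0],[-0.29,0.68,0.49,0,0,-0.3,0],[-0.31,0.67,0.49,0,0,-0.3,0],[-0.32,0.66,0.49,0,0,-0.3,0],[-0.34,0.65,0.49,0,0,-0.29,0],[-0.35,0.64,0.49,0,0,-0.3,0]]
[[-0.37,0.64,0.48,0,0,-0.29,0],[-0.39,0.63,0.49,0,0,-0.3,0],[-0.4,0.62,0.48,0.01,0,-0.29,0],[-0.41,0.61,0.49,0,0,-0.3,0],[-0.43,0.59,0.48,0.01,0,-0.29,0]]
end [587.  305.  189.6] [-180.   -0. -167.] 13
```

>>> apply_moves(deltas=[[-0.24,0.69,0.49,0,0,-0.3,0],[-0.26,0.69,0.49,0,0,-0.3,0],[-0.28,0.68,0.49,0,0,-0.3,0],[-0.29,0.68,0.49,0,0,-0.3,0],[-0.31,0.67,0.49,0,0,-0.3,0],[-0.32,0.66,0.49,0,0,-0.3,0],[-0.34,0.65,0.49,0,0,-0.29,0],[-0.35,0.64,0.49,0,0,-0.3,0]])

```text
time: 33.15
tool_pos: [543.5, 202.5, 261.1]
tcp_rot: [180.0, -0.0, -173.9]
ft_force: [0.7, -0.3, -0.6]
finger_gap: -0.2
grip_force: 0.0
```

>>> apply_moves(deltas=[[-0.37,0.64,0.48,0,0,-0.29,0],[-0.39,0.63,0.49,0,0,-0.3,0],[-0.4,0.62,0.48,0,0,-0.29,0],[-0.41,0.61,0.49,0,0,-0.3,0],[-0.43,0.59,0.48,0,0,-0.29,0],[0,0,0,0,0,0,0]])

```text
time: 33.9
tool_pos: [587.5, 303.4, 186.9]
tcp_rot: [-180.0, -0.2, -167.1]
ft_force: [1.1, -0.4, -0.2]
finger_gap: -0.1
grip_force: 0.0
```

>>> apply_moves(deltas=[[0,0,0.15,0,0,0,0],[0,0,0.15,0,0,0,0],[0,0,0,0,0,0,0]])

```text
time: 34.28
tool_pos: [588.1, 302.2, 180.5]
tcp_rot: [180.0, -0.0, -167.2]
ft_force: [-0.6, 0.1, 0.0]
finger_gap: -0.2
grip_force: 0.0
```

>>> apply_moves(deltas=[[0,0,0.1,0,0,0,0],[0,0,0,0,0,0,0]])

```text
time: 34.52
tool_pos: [588.2, 302.7, 177.4]
tcp_rot: [180.0, 0.0, -167.2]
ft_force: [0.4, -0.3, 0.3]
finger_gap: -0.0
grip_force: 0.0
```

>>> apply_moves(deltas=[[0.03,0.08,0,0,0,0,0],[0,0,0.06,0,0,0,0],[0,0,0.06,0,0,0,0]])

```text
time: 34.9
tool_pos: [586.9, 305.1, 174.0]
tcp_rot: [180.0, 0.0, -167.2]
ft_force: [0.1, 0.4, 0.8]
finger_gap: -0.1
grip_force: 0.5
```

>>> apply_moves(deltas=[[0,0,0.06,0,0,0,0],[0,0,0.06,0,0,0,0]])

```text
time: 35.15
tool_pos: [587.2, 305.1, 170.8]
tcp_rot: [180.0, 0.1, -167.2]
ft_force: [-0.1, 0.7, 3.3]
finger_gap: -0.5
grip_force: 1.4
```

```bash
cat > lev.py <<'E'
from h import *
def blob(I,lo,hi,box,mn=6):
    x,y,w,h=box; m=cv2.inRange(cv2.cvtColor(I[y:y+h,x:x+w],cv2.COLOR_RGB2HSV),lo,hi); k,_,st,c=cv2.connectedComponentsWithStats(m)
    return [(int(st[i,4]),(c[i]+[x,y]).round(1).tolist()) for i in range(1,k) if st[i,4]>=mn]
def lever():
    S=snapshot('side');T=snapshot('top')
    print('white side',blob(S,(0,0,170),(180,45,255),(184,255,30,35)),'top',blob(T,(0,0,170),(180,45,255),(118,176,36,34)))
    print('blue side',blob(S,(105,120,40),(130,255,255),(184,255,30,35),3))
    s=sense(); print(s['time'],s['tool_pos'].round(1),s['ft_force'].round(1))
E
python3 -c "from lev import *; lever()"
```

```text
white side [(23, [212.1, 259.2]), (27, [193.7, 260.0]), (35, [203.6, 276.0])] top [(222, [124.6, 193.2]), (76, [120.0, 202.5])]
blue side [(37, [198.1, 277.6])]
35.25 [586.9 305.  170.4] [0.  0.4 3.3]
```

The lever has dropped: its white tip moved from (194,269) to (204,276). I'll keep pressing until the button bottoms out.

>>> apply_moves(deltas=[[0,0,0.06,0,0,0,0],[0,0,0.06,0,0,0,0]])

```text
time: 35.5
tool_pos: [587.2, 305.1, 167.5]
tcp_rot: [180.0, 0.1, -167.2]
ft_force: [-3.0, -1.4, 14.8]
finger_gap: -0.3
grip_force: 7.0
```

>>> apply_moves(deltas=[[0,0,0.05,0,0,0,0],[0,0,0,0,0,0,0]])

```text
time: 35.75
tool_pos: [587.3, 305.1, 167.5]
tcp_rot: [180.0, 0.1, -167.2]
ft_force: [-4.5, -2.4, 15.1]
finger_gap: 0.2
grip_force: 7.5
```

>>> apply_moves(deltas=[[0,0,0.04,0,0,0,0],[0,0,0,0,0,0,0]])

```text
time: 36.0
tool_pos: [587.4, 305.2, 167.3]
tcp_rot: [180.0, 0.1, -167.2]
ft_force: [-8.2, -3.5, 19.6]
finger_gap: 0.0
grip_force: 10.6
```

>>> apply_moves(deltas=[[0,0,-0.3,0,0,0,0],[0,0,-0.6,0,0,0,0],[0,0,-0.9,0,0,0,0]])

```text
time: 36.38
tool_pos: [586.2, 304.6, 217.5]
tcp_rot: [-180.0, -0.1, -167.2]
ft_force: [-0.6, 1.1, 0.1]
finger_gap: 0.2
grip_force: 0.0
```

```bash
python3 - <<'E'
from lev import *; lever()
from plan import plan
a=np.radians(13.07); ax=np.array([np.cos(a),np.sin(a),0]); ay=np.array([-np.sin(a),np.cos(a),0]); k=np.array([0,0,1.])
sx=ax*np.cos(np.radians(35))+k*np.sin(np.radians(35)); sz=-ax*np.sin(np.radians(35))+k*np.cos(np.radians(35))
top=np.array([594.7,306.8,159.6])+1.2*sz; piv=top+40*ay-19*sz
print('pivot',piv.round(1)); tip=lambda t:piv+34*(np.sin(.45-t)*sx+np.cos(.45-t)*sz)
for t in(0,.9): print(t,tip(t).round(1),proj('side',tip(t)),proj('top',tip(t)))
# finger's uphill face 11 ahead of TCP, fingertip 14 below
F=lambda x,z: piv+(x-11)*ax+k*(z+14)
e=plan(F(-48,45),(180,0,-167),0); e=plan(F(-48,6),(180,0,-167),0,start=e,step=14); e=plan(F(-30,10),(180,0,-167),0,start=e,step=6)
e=plan(F(-3,21),(180,0,-167),0,start=e,step=4)
E
```

```text
white side [(81, [208.0, 258.0]), (27, [193.7, 259.7]), (36, [203.6, 276.0])] top [(52, [119.6, 204.0])]
blue side [(39, [198.2, 277.5])]
36.475 [588.7 305.7 222.5] [0.7 1.3 0.7]
pivot [595.6 348.1 145. ]
0 [590.3 346.8 178.6] [[193.36459574 268.93788385]] [[128.63129141 189.65705381]]
0.9 [566.7 341.4 161.6] [[204.19320873 276.00675364]] [[133.38895817 201.41816194]]
[[0.48,0.44,0.2,0.01,0.03,-0.01,0],[0.48,0.44,0.21,0,0.02,-0.01,0],[0.47,0.44,0.2,0.01,0.03,-0.02,0]]
end [538.1 334.8 204.1] [-180.   -0. -167.] 3
[[0,0,0.43,0,0,0,0],[0,0,0.44,0,0,0,0],[0,0,0.43,0,0,0,0]]
end [538.1 334.8 165.1] [-180.   -0. -167.] 3
[[-0.15,0,-0.03,0,0,0,0],[-0.15,0,-0.03,0,0,0,0],[-0.15,0,-0.04,0,0,0,0],[-0.15,0,-0.03,0,0,0,0]]
end [555.6 338.9 169. ] [-180.   -0. -167.] 4
[[-0.11,0,-0.05,0,0,0,0],[-0.11,0,-0.05,0,0,0,0],[-0.11,0,-0.04,0,0,0,0],[-0.11,0,-0.05,0,0,0,0],[-0.12,0,-0.04,0,0,0,0],[-0.11,0,-0.05,0,0,0,0],[-0.12,0,-0.04,0,0,0,0],[-0.11,0,-0.05,0,0,0,0]]
end [581.9 344.9 180.1] [-180.   -0. -167.] 8
```

The model predicts both measured lever positions to within a pixel. I'll go below the lever and push it up the slope.

```bash
python3 - <<'E'
from plan import *
a=np.radians(13.07); ax=np.array([np.cos(a),np.sin(a),0]); k=np.array([0,0,1.]); piv=np.array([595.6,348.1,145])
F=lambda x,z: piv+(x-11)*ax+k*(z+14); o=(180,0,-167)
e=plan(F(-50,45),o,0); e=plan(F(-50,2),o,0,start=e,step=15); e=plan(F(-32,3),o,0,start=e,step=6)
e=plan(F(-16,9),o,0,start=e,step=5); e=plan(F(-8,17),o,0,start=e,step=3)
E
```

```text
[[0.5,0.44,0.2,0.01,0.03,-0.01,0],[0.5,0.44,0.21,0,0.02,-0.01,0],[0.5,0.44,0.2,0.01,0.03,-0.02,0]]
end [536.  334.3 204.1] [-180.   -0. -167.] 3
[[0,0,0.48,0,0,0,0],[0,0,0.48,0,0,0,0],[0,0,0.48,0,0,0,0]]
end [536.  334.3 160.9] [-180.   -0. -167.] 3
[[-0.15,0,-0.01,0,0,0,0],[-0.15,0,-0.01,0,0,0,0],[-0.15,0,-0.01,0,0,0,0],[-0.15,0,-0.01,0,0,0,0]]
end [553.6 338.4 162.1] [-180.   -0. -167.] 4
[[-0.13,0,-0.05,0,0,0,0],[-0.14,0,-0.05,0,0,0,0],[-0.13,0,-0.05,0,0,0,0],[-0.14,0,-0.05,0,0,0,0]]
end [569.4 342.  168.1] [-180.   -0. -167.] 4
[[-0.07,0,-0.07,0,0,0,0],[-0.06,0,-0.06,0,0,0,0],[-0.07,0,-0.07,0,0,0,0],[-0.06,0,-0.06,0,0,0,0]]
end [577.  343.8 175.9] [-180.   -0. -167.] 4
```

>>> apply_moves(deltas=[[0.5,0.44,0.2,0,0.02,-0.01,0],[0.5,0.44,0.2,0,0.02,-0.01,0],[0.5,0.44,0.2,0,0.03,-0.02,0],[0,0,0.48,0,0,0,0],[0,0,0.48,0,0,0,0],[0,0,0.48,0,0,0,0],[0,0,0,0,0,0,0]])

```text
time: 37.35
tool_pos: [533.1, 332.6, 154.4]
tcp_rot: [-180.0, -0.5, -167.0]
ft_force: [-0.1, 0.7, 0.4]
finger_gap: -0.2
grip_force: 0.0
```

>>> apply_moves(deltas=[[-0.15,0,-0.01,0,0,0,0],[-0.15,0,-0.01,0,0,0,0],[-0.15,0,-0.01,0,0,0,0],[-0.15,0,-0.01,0,0,0,0]])

```text
time: 37.85
tool_pos: [552.0, 337.7, 158.4]
tcp_rot: [180.0, -0.3, -167.0]
ft_force: [-0.2, -0.6, -0.4]
finger_gap: -0.1
grip_force: 0.0
```

>>> apply_moves(deltas=[[-0.13,0,-0.05,0,0,0,0],[-0.14,0,-0.05,0,0,0,0],[-0.13,0,-0.05,0,0,0,0],[-0.14,0,-0.05,0,0,0,0]])

```text
time: 38.35
tool_pos: [557.5, 339.3, 162.9]
tcp_rot: [-179.9, -1.7, -166.9]
ft_force: [-61.0, -20.5, 38.0]
finger_gap: 0.1
grip_force: 32.4
```

>>> apply_moves(deltas=[[-0.07,0,-0.07,0,0,0,0],[-0.06,0,-0.06,0,0,0,0],[-0.07,0,-0.07,0,0,0,0],[-0.06,0,-0.06,0,0,0,0]])

```text
time: 38.85
tool_pos: [574.7, 343.3, 171.5]
tcp_rot: [180.0, -0.3, -167.0]
ft_force: [-3.0, 1.0, -1.3]
finger_gap: -0.0
grip_force: 1.1
```

```bash
python3 -c "from lev import *; lever()"
```

```text
white side [(54, [210.1, 258.8]), (15, [192.2, 271.3])] top [(19, [147.9, 178.7])]
blue side [(25, [192.9, 275.7])]
38.95 [574.9 343.2 171.4] [-3.8  1.3  0.8]
```

The fingertip caught the nose's lower edge briefly, because the height ran about 4 mm low, and is free again. The lever is nearly up. I'll raise a little and finish in small steps.

>>> apply_moves(deltas=[[-0.03,0,-0.13,0,0,0,0],[-0.06,0,-0.06,0,0,0,0],[-0.06,0,-0.03,0,0,0,0]])

```text
time: 39.33
tool_pos: [579.1, 343.7, 178.0]
tcp_rot: [-180.0, -0.4, -167.0]
ft_force: [-7.4, -2.2, -2.4]
finger_gap: -0.2
grip_force: 4.0
```

>>> apply_moves(deltas=[[-0.06,0,-0.02,0,0,0,0],[0,0,0,0,0,0,0]])

```text
time: 39.58
tool_pos: [579.2, 343.7, 177.9]
tcp_rot: [-180.0, -0.6, -167.0]
ft_force: [-11.2, -3.6, 1.0]
finger_gap: -0.2
grip_force: 5.9
```

```bash
python3 -c "from lev import *; lever()"
```

```text
white side [(69, [209.1, 258.4]), (16, [190.4, 270.2])] top [(21, [147.8, 179.0])]
blue side [(22, [191.9, 275.5])]
39.675 [579.2 343.7 177.9] [-10.5  -3.8   1.2]
```

The lever has reached its stop: about 11 N, with the finger face 6 mm short of the pivot line, as calculated. I'll back off and check the latch.

>>> apply_moves(deltas=[[0.2,0,-0.2,0,0,0,0],[0.5,0,-0.5,0,0,0,0],[0.8,0,-0.8,0,0,0,0],[0.9,0,-0.9,0,0,0,0],[0.9,0,-0.9,0,0,0,0],[0,0,0,0,0,0,0]])

```text
time: 40.42
tool_pos: [486.0, 323.0, 283.2]
tcp_rot: [179.9, 0.2, -167.0]
ft_force: [0.9, 0.9, 1.0]
finger_gap: -0.0
grip_force: 0.0
```

```bash
python3 - <<'E'
from lev import *; lever()
S=snapshot('side');O=cv2.imread('pics/s5.png')[:,:,::-1];F=cv2.imread('pics/side0.png')[:,:,::-1]
# lamp, glue, jar, tape: change against the picture after hanging (right bit may contain the arm)
g=lambda I:[blob(I,(100,150,60),(125,255,255),(240,170,60,50),20),blob(I,(22,150,120),(32,255,255),(262,140,40,70),20),blob(I,(5,150,80),(17,255,255),(235,190,30,40),20),blob(I,(5,150,120),(17,255,255),(262,140,14,30),5)]
for I in(F,O,S): print(g(I))
for n,bx in(('console',(140,200,120,140)),):
    x,y,w,h=bx; d=cv2.absdiff(S[y:y+h,x:x+w],F[y:y+h,x:x+w]).max(2); print(n,(d>60).sum())
E
```

```text
white side [(81, [208.0, 258.1]), (31, [193.7, 259.8]), (43, [194.3, 269.1]), (6, [212.7, 285.5])] top [(41, [146.0, 179.3]), (52, [128.6, 190.8]), (9, [147.0, 208.0])]
blue side [(25, [193.6, 275.7])]
40.525 [485.9 322.4 279.3] [-0.6  0.3 -0.6]
[[(314, [267.0, 197.3])], [(204, [281.1, 165.9]), (53, [282.6, 188.6])], [(44, [249.7, 191.7]), (227, [253.6, 213.6])], [(101, [267.6, 164.9])]]
[[(309, [267.1, 197.4])], [(175, [282.1, 165.5]), (51, [282.9, 188.7])], [(44, [249.7, 191.7]), (229, [253.6, 213.5])], [(124, [267.8, 160.1])]]
[[(309, [267.0, 197.4])], [(176, [282.0, 165.5]), (49, [282.8, 188.7])], [(29, [251.4, 191.8]), (234, [253.6, 213.7])], [(128, [267.7, 160.2])]]
console 770
```

The lever tip is back at (194,269), so it has latched. The lamp still hangs, and the glue, jar and tape haven't moved.

```bash
python3 -c "from bench import *; print(hand_in())"
```

```text
the job is handed in; nothing more can be done
None
```

The lamp hangs on the hook, the test button tripped the breaker, the lever is latched up again, and the job is handed in at about 40 s; on the way up the closed fingertips caught the breaker's edge with about 75 N at the wrist, under the 120 N limit but a risk if fingertip contact counts toward the 40 N body limit.

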